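# Weigh a rivet tin on the sprung hook scale

## Robot

A 6-joint arm with a two-finger parallel gripper is mounted at the origin on the work surface. World frame = base frame: x ahead of the robot, y to its left, z up, the work surface at z = 0. Lengths are in m, angles in rad, forces in N, time in s.
With the tool pointing down it reaches from about 0.325 to 0.775 m from the base axis. Payload 5.5 kg.
Tool frame: the origin (TCP) lies at the very end of the fingers, on their centre line; the grasp point (between the pads) lies 19 mm behind it (bot.tcp_to_grasp is the distance from the TCP to the grasp point, in m); z points along the fingers, y is the direction in which the jaws open and shut (so a half turn about z gives the same grasp; the last joint's range is limited). The gripper opens to 85 mm and grips with 20 to 120 N. Pads are 22 mm wide; open, the fingers measure 114 mm over their backs; the gripper's body (76 mm by 85 mm) begins 54 mm behind the grasp point. The pads swing forward as they close: fully open they stand 13 mm farther back than shut.
Start: joints at [-1.227, 0.091, 1.231, -0, 1.82, -0.057], TCP at [0.234, -0.552, 0.231] pointing down, gripper open.
Joint ranges: [-2.87, 2.87], [-0.86, 2.18], [0.17, 2.46], [-1.51, 4.65], [0.06, 2.69], [-2.65, 2.65]. Speed limits (rad/s): [2.57, 2.57, 3.01, 3.14, 3.14, 3.14].

## Interface

Orientations are given as [roll, pitch, yaw] about the fixed x, y, z axes, in that order (R = Rz(yaw) Ry(pitch) Rx(roll)).
In Python, from bench import bot, eyes gives the robot as it stands. The module is installed in compiled form; this text tells all that it offers.
- The arm moves only by the tool step_arm, never from a script. Its argument "series" is a list of rows, each a list of 2 entries, a list of its own where there are three numbers: the shift along the tool's x, y, z in m, then the turn about the tool's z in rad. In form: [[[dx, dy, dz], yaw], ...]. A call has 1 to 8 rows; each row shifts and turns the pose as measured when the row begins, along the tool's axes as they then stand; what a row does not reach is not made up. A row lasts 1/12 s, in which the tool goes at most 41.7 mm and 7.16 degrees, less where a joint would pass 70% of its speed; a pose out of reach is approached as far as the arm can. A call is refused whole if a number of a shift passes 0.0417 or a number of a turn 0.125, either way. A call with a gripper value outside its range is refused whole. "jaw" is the gripper's target within -1 to 1 (shut at 1, half-way at 0, fully open at -1), set as the call begins (left out, the last holds). The fingers move at their own pace and stop on an object; "force" is the grip in N (left out, the last holds). Time passes only in rows, so rows that do not move let the fingers close. It gives the time, the measured TCP pose, the force and the opening at its end, in the units of the state.
- bot.read_state(): the state, without advancing time (a new reading comes with each control period).
- eyes.get_image(name): name is "scene" or "top" or "wrist"; returns a dict with "img" (480x640x3 uint8, red, green, blue), "mtx" (3x3 intrinsics, pixels), "pose" (4x4, takes a point from camera to world coordinates); the wrist camera has in their place "mount" (4x4, takes a point from camera to tool coordinates, whose origin is the TCP and whose axes are the flange's). Camera axes: x right, y up, looking along -z (the intrinsics and any distortion apply to the point x, -y, -z); pixel columns grow to the right and rows downward; lengths in m; the calibration is good to about 2 mm. The wrist camera is an equidistant fisheye: a pixel r from the principal point sees the ray r / f radians off the axis. A picture is of the moment at which its call begins: read the wrist's pose just before it. There is no depth.
- bot.hand_in(): hands the job in, once; it reports no verdict.
The state is a dict: "clock": time; "qpos": joint angles; "joint_velocities": joint speeds; "effort": joint torques, N m; "eef_pos": TCP position; "ee_rot": TCP orientation; "force": force on the tool from outside, world axes, zero at the start; "ft_torque": the same for the moment, N m; "finger_gap": opening from 0.0 (shut) to 1.0 (fully open).
Only numpy, scipy, OpenCV 4.12 (cv2) and the standard library are available. Lean on these libraries where they do the work, as an engineer would, in place of code of your own. Each camera call takes 0.05 s, during which the arm holds its last target.

## Task

Weigh the yellow rivet tin: hang it by its stirrup in the V of the sprung hook, easing its weight on slowly by feel until the hook carries all of it, let go, and leave it hanging clear and still for about three seconds. Then take hold of it again, lift it off just as gently and set it down gently, upright on the middle of the wooden pad. The hook must never drop, spring or bounce (never faster than 5 cm a second), nor be pushed to the bottom of its travel; do not force tin or gripper against the scale, and leave everything else alone.

Things in the scene. Friction and masses are not known exactly. Their poses are not given: they have to be found in the camera images.
- tin: Yellow rivet tin to weigh, loose, 0.21-0.67 kg (varies). Round can 64 mm wide; lid 67 mm wide, its top 62 mm up. Rigid stirrup of 7 mm bar on it: legs at y = -30 and +30 mm up to 127 mm, joined by a shallow roof-shaped crossbar, bar axis 137 mm up at its peak (x = y = 0). The opening (53 mm wide, 71 high in the middle) is passed through along x, either way. Origin: centre of underside, z up
- grip (a point): Centre of the tin's wooden grip block, which stands on the crossbar's peak: 24 mm along the tin's x, 30 mm along its y, from 140 to 182 mm above the underside (this point: 162). The place to hold the tin. Keep the fingertips above the crossbar, whose top is 21 mm below this point
- bar (a point): Underside of the peak of the tin's crossbar, 133.5 mm above the tin's underside: the point that rests in the hook; axes as the tin's
- hook_seat (a point): Bottom of the hook's V (upper surface), where the crossbar rests; moves with the hook; 221 mm above the table when empty. The hook is an 8 mm round rod reaching 146 mm from the plunger: level for 114 mm, then down 16 mm and up 16 mm at 45 degrees to a red ball at the tip. x axis: level along the rod, from tip to plunger (bring the tin on in this direction, its x along it); z up
- hook_tip (a point): Centre of the red ball (11 mm) at the hook's tip, 16 mm from hook_seat along -x of the hook and 10 mm above it, so the ball's top is 16 mm above hook_seat
- hook (a joint): How far the hook has sunk, m: 0 empty (upper stop), 0.085 at the lower stop. Spring 110 N/m from zero (89 mm per kg: 18 to 60 mm for the tin), lightly damped: rings a second or two if disturbed. Delicate: faster than 0.07 m/s, or deeper than 0.075, is mishandling
- scale: Green hook scale, fixed: square base 130 mm, round barrel 46 mm thick (52 at its rim) and 135 mm high, white graduated plate behind it (to 240 mm high), and in the barrel a sprung plunger carrying the hook rod, rod axis 231 mm up when empty. Origin: centre of underside, below the plunger; the hook reaches to -x; z up
- pad: Square wooden pad for weighed tins, 130 x 130 x 12 mm with a red ring, fixed to the table. Origin: centre of its underside; top at 12 mm
- blue_tin: Bystander: a tin like the yellow one, but painted blue. Origin: centre of its underside
- oil_can: Bystander: dark round bottle, 60 mm across and 150 mm high. Origin: centre of its underside
- hammer: Bystander: hammer lying near the left edge
- brush: Bystander: brush lying near the left edge
- handle_a: Bystander: turned wooden handle, 130 mm long, 30 mm thick, lying in front of the scale
- handle_b: Bystander: turned wooden handle, 130 mm long, 30 mm thick, lying to the right
- chisel: Bystander: steel chisel, 150 mm long, 16 mm thick, lying in front of the scale
- ferrule: Bystander: brass ring, 32 mm across, 20 mm high, behind the scale
Not all that is in view belongs to the job. Of the things shaped like the tin, the yellow one is meant.

How it is judged:
By the outcome, as a careful person would: the job done as asked, in the order asked, and still so for the second after the job is handed in, with the robot touching nothing.
It also fails if it takes over 72 s, if anything falls off the work surface, if the arm or the gripper's body presses on something with over 40 N, if the wrist force passes 120 N, or if a joint passes its speed limit or range.

## Working session

There is one attempt and no reset: what is moved stays moved. The work goes in short steps, Python scripts to look and compute and a tool call to move; the robot and the scene stay as the last step left them, time stands still between calls to the robot, and variables do not carry over. Pictures are saved under pics/ and viewed, and the job is handed in when it is done.

Besides the shell and the picture viewer there is one more tool, called as name(argument=value, ...) on one line, values as JSON. step_arm: Moves the arm, as the interface text tells. Its arguments: {"type":"object","properties":{"series":{"type":"array","items":{"type":"array"}},"jaw":{"type":"number"},"force":{"type":"number"}},"required":["series"]}

```bash
mkdir -p pics; ls; python3 - <<'E'
from bench import bot, eyes
import cv2, numpy as np
np.set_printoptions(precision=4,suppress=True)
print(bot.read_state(), bot.tcp_to_grasp)
for n in ["scene","top","wrist"]:
    d=eyes.get_image(n); cv2.imwrite(f"pics/{n}0.png",d["img"][:,:,::-1])
    print(n,d["mtx"],d.get("pose",d.get("mount")), [k for k in d])
E
```

```text
pics
{'clock': 0.0, 'qpos': array([-1.2267,  0.0919,  1.2319,  0.    ,  1.8198, -0.0567]), 'joint_velocities': array([-0.0002,  0.0008, -0.0002,  0.0001, -0.0004, -0.0013]), 'effort': array([ -0.0009, -45.8745, -41.8017,  -0.    ,   0.0118,   0.    ]), 'eef_pos': array([ 0.234 , -0.5522,  0.2301]), 'ee_rot': array([-3.1396, -0.0002,  0.4008]), 'force': array([ 0.8908, -0.2336,  0.1571]), 'ft_torque': array([-0.044 , -0.0276,  0.0086]), 'finger_gap': 0.9993910577128102} 0.0187
scene [[472.6972   0.     302.5102]
 [  0.     472.6972 234.143 ]
 [  0.       0.       1.    ]] [[-0.6704 -0.5713  0.4734  1.031 ]
 [ 0.7418 -0.5019  0.4448  0.4833]
 [-0.0165  0.6494  0.7603  0.9857]
 [ 0.      0.      0.      1.    ]] ['img', 'mtx', 'pose']
top [[583.6651   0.     326.6053]
 [  0.     583.6651 237.5012]
 [  0.       0.       1.    ]] [[-0.0142  0.9866 -0.1625  0.31  ]
 [-0.9998 -0.0165 -0.013   0.0083]
 [-0.0155  0.1623  0.9866  1.5889]
 [ 0.      0.      0.      1.    ]] ['img', 'mtx', 'pose']
wrist [[371.6483   0.     320.3282]
 [  0.     371.6483 239.7273]
 [  0.       0.       1.    ]] [[ 0.0003  0.9491  0.3149  0.0819]
 [ 1.     -0.0001 -0.0006 -0.0001]
 [-0.0006  0.3149 -0.9491 -0.1415]
 [ 0.      0.      0.      1.    ]] ['img', 'mtx', 'mount']
```

View pics/scene0.png

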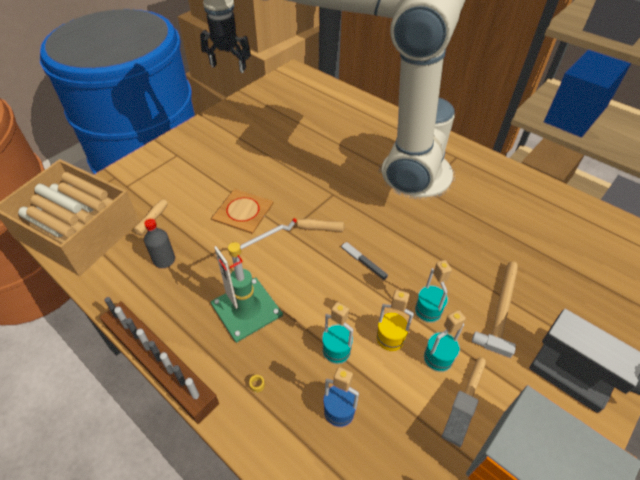

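View pics/top0.png

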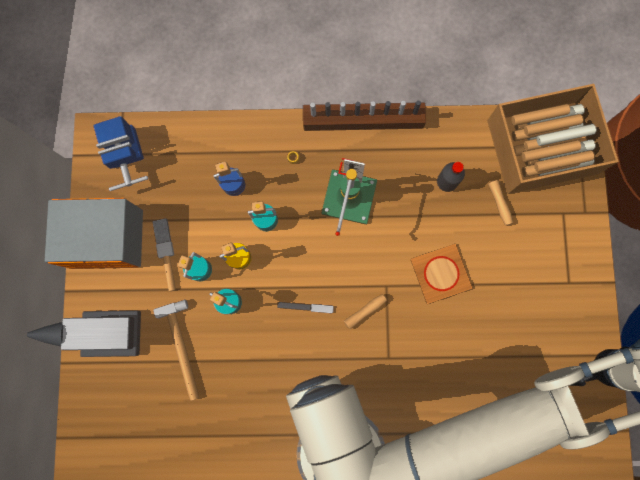

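View pics/wrist0.png

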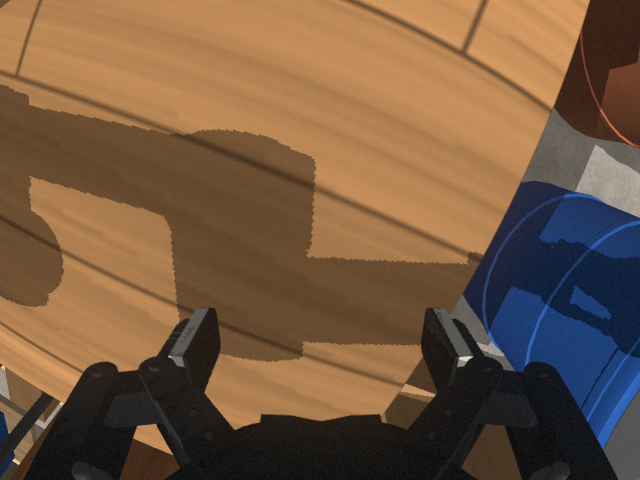

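The yellow tin is at scene (393,332) / top (236,256). The candidates are three teal tins, top (262,216), (196,267) and (227,301), one blue at (230,180) and the single yellow one. I'll enlarge to confirm.

```bash
python3 - <<'E'
import cv2
s=cv2.imread("pics/scene0.png");t=cv2.imread("pics/top0.png")
def c(im,x,y,w,h,k,n): cv2.imwrite(n,cv2.resize(im[y:y+h,x:x+w],None,fx=k,fy=k,interpolation=cv2.INTER_CUBIC))
c(s,310,250,160,120,5,"pics/s_tin.png")
c(t,170,190,120,90,6,"pics/t_tin.png")
c(s,200,190,160,120,5,"pics/s_sc.png")
c(t,300,150,100,100,6,"pics/t_sc.png")
c(t,400,230,100,75,6,"pics/t_pad.png")
E
```

```text
(no output)
```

View pics/s_tin.png

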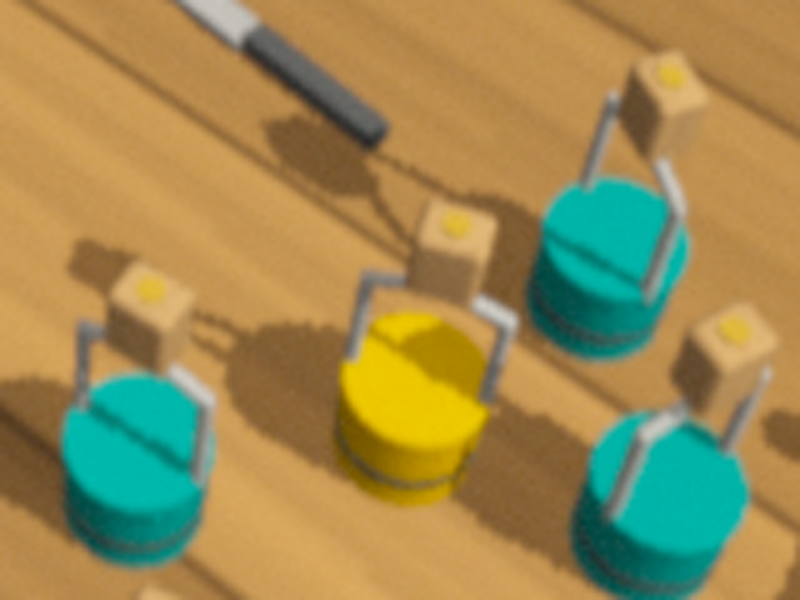

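View pics/t_tin.png

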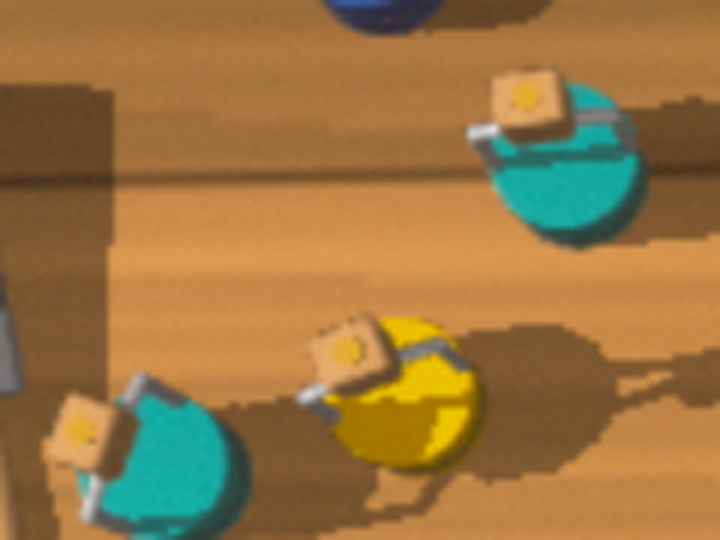

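View pics/s_sc.png

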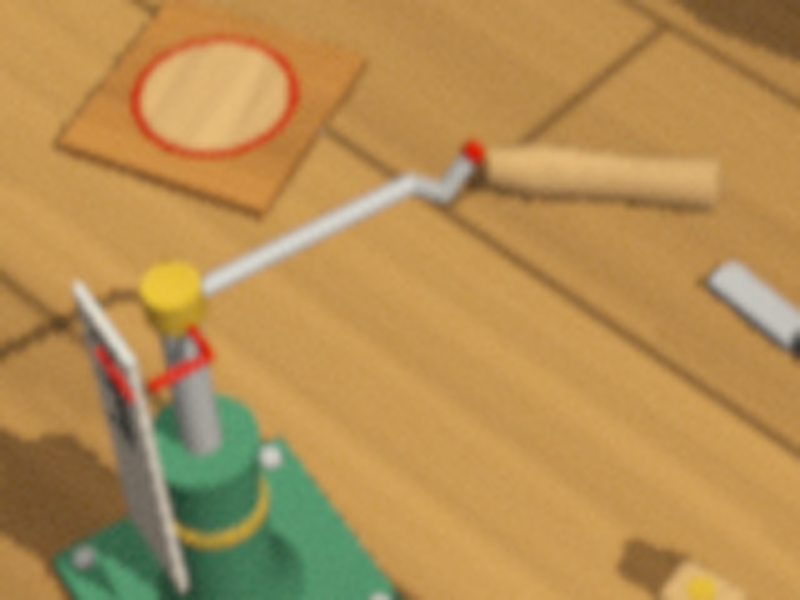

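View pics/t_sc.png

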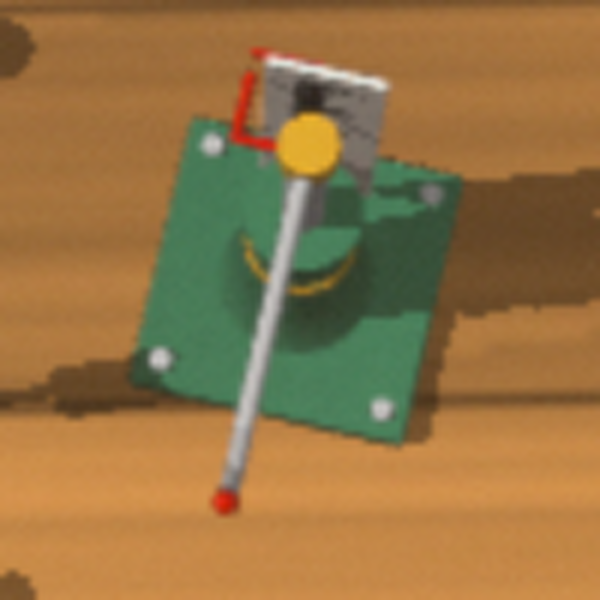

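View pics/t_pad.png

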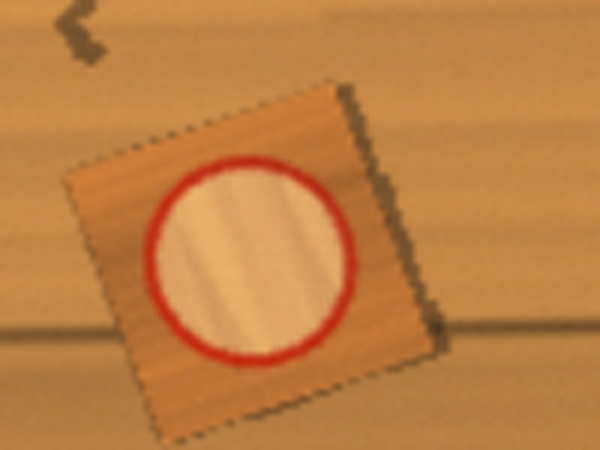

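```bash
cat > h.py <<'E'
import numpy as np, cv2
from scipy.optimize import least_squares
np.set_printoptions(precision=4,suppress=True)
CAM={"scene":(np.array([[472.6972,0,302.5102],[0,472.6972,234.143],[0,0,1]]),np.array([[-0.6704,-0.5713,0.4734,1.031],[0.7418,-0.5019,0.4448,0.4833],[-0.0165,0.6494,0.7603,0.9857],[0,0,0,1]])),
"top":(np.array([[583.6651,0,326.6053],[0,583.6651,237.5012],[0,0,1]]),np.array([[-0.0142,0.9866,-0.1625,0.31],[-0.9998,-0.0165,-0.013,0.0083],[-0.0155,0.1623,0.9866,1.5889],[0,0,0,1]]))}
def ray(cam,uv):
    K,P=CAM[cam]; d=np.array([(uv[0]-K[0,2])/K[0,0],-(uv[1]-K[1,2])/K[1,1],-1.]); return P[:3,3],P[:3,:3]@d
def atz(cam,uv,z):
    o,d=ray(cam,uv); return o+d*(z-o[2])/d[2]
def tri(uvs,uvt):
    o1,d1=ray("scene",uvs);o2,d2=ray("top",uvt)
    t=np.linalg.lstsq(np.c_[d1,-d2],o2-o1,rcond=None)[0]
    a,b=o1+t[0]*d1,o2+t[1]*d2
    return (a+b)/2,np.linalg.norm(a-b)
def proj(cam,p):
    K,P=CAM[cam]; q=P[:3,:3].T@(np.asarray(p)-P[:3,3]); return np.array([K[0,2]+K[0,0]*q[0]/-q[2],K[1,2]-K[1,1]*q[1]/-q[2]])
def cr(x0,y0,k,px,py): return (x0+(px+.5)/k-.5,y0+(py+.5)/k-.5)
E
python3 - <<'E'
from h import *
st=lambda x,y:cr(310,250,5,x,y); tt=lambda x,y:cr(170,190,6,x,y)
ss=lambda x,y:cr(200,190,5,x,y); ts=lambda x,y:cr(300,150,6,x,y); tp=lambda x,y:cr(400,230,6,x,y)
def rep(n,a,b,z): print(n,"scene",atz("scene",a,z)[:2],"top",atz("top",b,z)[:2],"tri",*tri(a,b))
rep("griptop",st(456,223),tt(347,350),.182)
rep("cornerL",st(368,277),tt(305,398),.128)
rep("cornerR",st(513,318),tt(441,345),.128)
rep("ball",ss(474,152),ts(225,502),.231)
rep("cap",ss(172,275),ts(308,145),.25)
rep("pad",ss(215,96),tp(251,262),.012)
for p in [(212,143),(432,193),(380,409),(160,359)]: print(atz("top",ts(*p),.012))
for p in [(300,185),(232,475)]: print("rod",atz("top",ts(*p),.231))
for p in [(205,285),(410,183)]: print("rod",atz("scene",ss(*p),.231))
for p in [(65,175),(340,82),(445,350),(163,442)]: print("padc",atz("top",tp(*p),.012))
E
```

```text
griptop scene [0.5179 0.2679] top [0.52   0.2695] tri [0.5197 0.2688 0.1848] 0.00032421923803130365
cornerL scene [0.5304 0.2411] top [0.5079 0.297 ] tri [0.5217 0.2691 0.1435] 0.05872335429836298
cornerR scene [0.5068 0.2978] top [0.5295 0.2397] tri [0.5174 0.269  0.1206] 0.06203639131324857
ball scene [0.5429 0.0018] top [0.5434 0.0013] tri [0.5432 0.0016 0.2312] 0.0006620712250930994
cap scene [ 0.6846 -0.0323] top [ 0.6824 -0.0337] tri [ 0.6833 -0.034   0.2474] 0.00036863629861783905
pad scene [ 0.4669 -0.2782] top [ 0.4666 -0.2799] tri [ 0.4664 -0.2797  0.0106] 0.0010237135011668466
[0.7504 0.0033 0.012 ]
[ 0.7246 -0.0981  0.012 ]
[ 0.6231 -0.0716  0.012 ]
[0.6483 0.0289 0.012 ]
rod [ 0.6713 -0.0308  0.231 ]
rod [ 0.5542 -0.0016  0.231 ]
rod [ 0.6703 -0.0314  0.231 ]
rod [ 0.574  -0.0067  0.231 ]
padc [ 0.5074 -0.1977  0.012 ]
padc [ 0.5479 -0.3239  0.012 ]
padc [ 0.4257 -0.3647  0.012 ]
padc [ 0.3866 -0.2369  0.012 ]
```

```bash
cat >> h.py <<'E'
def delta(target,yaw):
    from bench import bot
    s=bot.read_state(); p=np.array(s["eef_pos"]); from scipy.spatial.transform import Rotation as Ro
    R=Ro.from_euler("xyz",s["ee_rot"]).as_matrix()
    d=R.T@(np.array(target)-p); y=-(yaw-s["ee_rot"][2]); y=(y+np.pi)%(2*np.pi)-np.pi
    print("t",round(s["clock"],2),"p",p,"rot",s["ee_rot"],"tool d",d,"turn",round(y,4),"dw",np.array(target)-p,"F",s["force"],"gap",round(s["finger_gap"],3))
E
python3 - <<'E'
from h import *
st=lambda x,y:cr(310,250,5,x,y)
for p in [(150,290),(735,330),(670,75)]: print(atz("scene",st(*p),.182), (atz("scene",st(*p),.182)-[.519,.2687,0])[:2])
delta([.519,.2687,.30],.377)
E
```

```text
[0.6236 0.1957 0.182 ] [ 0.1046 -0.073 ]
[0.4875 0.3766 0.182 ] [-0.0315  0.1079]
[0.397 0.293 0.182] [-0.122   0.0243]
t 0.15 p [ 0.2341 -0.5523  0.2304] rot [-3.1401 -0.0001  0.4008] tool d [ 0.5827 -0.6448 -0.0686] turn 0.0238 dw [0.2849 0.821  0.0696] F [0.5943 0.0457 0.2461] gap 0.999
```

step_arm(series=[[[0.0245,-0.027,-0.005],0.001],[[0.0245,-0.027,-0.005],0.001],[[0.0245,-0.027,-0.005],0.001],[[0.0245,-0.027,-0.005],0.001],[[0.0245,-0.027,-0.005],0.001],[[0.0245,-0.027,-0.005],0.001],[[0.0245,-0.027,-0.005],0.001],[[0.0245,-0.027,-0.005],0.001]], jaw=-0.3)

```text
clock: 0.82
eef_pos: [0.3309, -0.2712, 0.2629]
ee_rot: [-3.124, 0.003, 0.381]
force: [1.3, 0.3, 0.2]
finger_gap: 0.654
```

step_arm(series=[[[0.0245,-0.027,-0.005],0.001],[[0.0245,-0.027,-0.005],0.001],[[0.0245,-0.027,-0.005],0.001],[[0.0245,-0.027,-0.005],0.001],[[0.0245,-0.027,-0.005],0.001],[[0.0245,-0.027,-0.005],0.001],[[0.0245,-0.027,0],0.001],[[0.0245,-0.027,0],0.001]])

```text
clock: 1.48
eef_pos: [0.4349, 0.016, 0.2984]
ee_rot: [-3.126, -0.001, 0.37]
force: [-0.1, -1.4, -0.5]
finger_gap: 0.651
```

```bash
python3 -c "
from h import *
delta([.519,.2687,.30],.377)"
```

```text
t 1.48 p [0.4349 0.016  0.2984] rot [-3.1263 -0.0006  0.37  ] tool d [ 0.1698 -0.2052  0.0016] turn -0.007 dw [0.0841 0.2527 0.0016] F [-0.1497 -1.3771 -0.4629] gap 0.651
```

step_arm(series=[[[0.022,-0.027,0],0],[[0.022,-0.027,0],0],[[0.022,-0.027,0],0],[[0.022,-0.027,0],0],[[0.022,-0.027,0],0],[[0.022,-0.027,0],0],[[0.02,-0.024,0],0],[[0.01,-0.01,0],0]])

```text
clock: 2.15
eef_pos: [0.5155, 0.2754, 0.2985]
ee_rot: [-3.126, 0.002, 0.376]
force: [1.0, 1.0, -0.1]
finger_gap: 0.649
```

```bash
python3 -c "
from h import *
delta([.519,.2687,.26],.377)
from bench import eyes
cv2.imwrite('pics/w1.png',eyes.get_image('wrist')['img'][:,:,::-1])
delta([.519,.2687,.26],.377)
"
```

```text
t 2.15 p [0.5155 0.2754 0.2985] rot [-3.1259  0.0016  0.3758] tool d [0.0009 0.0081 0.0384] turn -0.0012 dw [ 0.0035 -0.0067 -0.0385] F [ 0.9823  1.02   -0.0551] gap 0.649
t 2.2 p [0.5158 0.2764 0.2976] rot [-3.1253  0.0024  0.3771] tool d [0.0002 0.009  0.0375] turn 0.0001 dw [ 0.0032 -0.0077 -0.0376] F [-2.4535 -0.047  -1.2994] gap 0.649
```

View pics/w1.png

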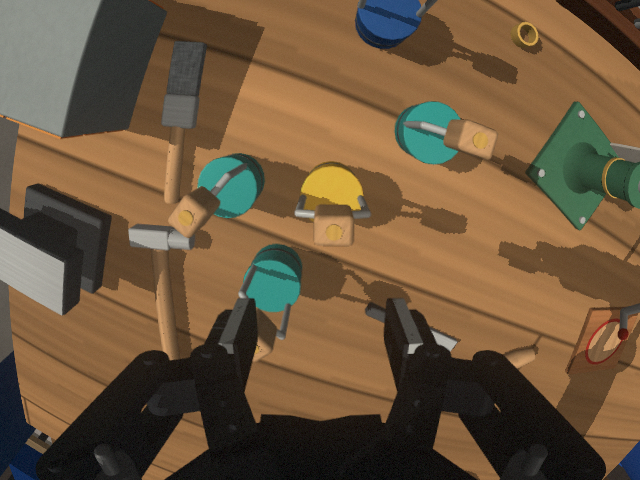

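The wrist view shows the yellow tin with its block dot at about (333,232), and the crossbar level in the picture, so the yaw agrees. I'll check its position with the fisheye model.

```bash
cat >> h.py <<'E'
from scipy.spatial.transform import Rotation as Ro
M=np.array([[0.0003,0.9491,0.3149,0.0819],[1,-0.0001,-0.0006,-0.0001],[-0.0006,0.3149,-0.9491,-0.1415],[0,0,0,1]])
def wray(uv,p,rot):
    u,v=(uv[0]-320.3282),(uv[1]-239.7273); r=np.hypot(u,v)/371.6483
    a=np.arctan2(v,u); d=np.array([np.sin(r)*np.cos(a),-np.sin(r)*np.sin(a),-np.cos(r)])
    R=Ro.from_euler("xyz",rot).as_matrix()
    return np.array(p)+R@M[:3,3], R@M[:3,:3]@d
def watz(uv,p,rot,z):
    o,d=wray(uv,p,rot); return o+d*(z-o[2])/d[2]
E
python3 - <<'E'
from h import *
im=cv2.imread("pics/w1.png")
cv2.imwrite("pics/w1c.png",cv2.resize(im[150:270,260:400],None,fx=5,fy=5,interpolation=cv2.INTER_CUBIC))
p,r=[0.5155,0.2754,0.2985],[-3.1259,0.0016,0.3758]
print(watz((333,232),p,r,.182))
for uv,z in [((622,334),.231)]: print(watz(uv,p,r,z))
E
```

```text
[0.5202 0.2692 0.182 ]
[0.5441 0.003  0.231 ]
```

View pics/w1c.png

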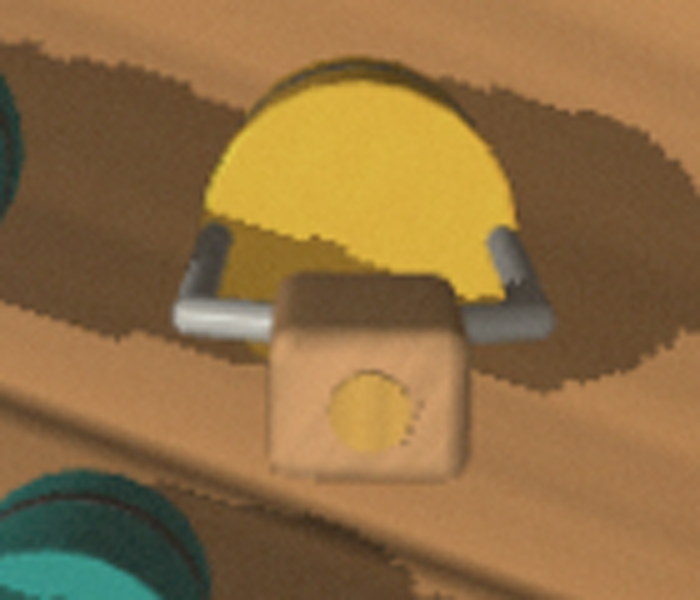

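step_arm(series=[[[0.001,0.004,0.01],0],[[0,0.004,0.02],0],[[0,0.001,0.025],0],[[0,0,0.02],0],[[0,0,0.01],0],[[0,0,0],0]])

```text
clock: 2.7
eef_pos: [0.5193, 0.2666, 0.2051]
ee_rot: [-3.127, 0.005, 0.377]
force: [-0.7, -0.8, -0.2]
finger_gap: 0.646
```

```bash
python3 -c "
from h import *
delta([.52,.2691,.147],.377)
"
```

```text
t 2.7 p [0.5193 0.2666 0.2051] rot [-3.127   0.005   0.3775] tool d [ 0.0019 -0.0012  0.0581] turn 0.0005 dw [ 0.0007  0.0025 -0.0581] F [-0.6677 -0.7716 -0.1883] gap 0.646
```

step_arm(series=[[[0.001,-0.001,0.015],0],[[0.001,0,0.02],0],[[0,0,0.012],0],[[0,0,0.006],0],[[0,0,0.002],0],[[0,0,0],0]])

```text
clock: 3.2
eef_pos: [0.5213, 0.2656, 0.152]
ee_rot: [-3.128, 0.0, 0.374]
force: [-0.6, 0.2, 0.3]
finger_gap: 0.652
```

```bash
python3 -c "
from h import *
delta([.52,.2691,.147],.377)
from bench import eyes
cv2.imwrite('pics/w2.png',eyes.get_image('wrist')['img'][:,:,::-1])
"
```

```text
t 3.2 p [0.5213 0.2656 0.152 ] rot [-3.1275  0.0003  0.3735] tool d [ 0.0001 -0.0036  0.0051] turn -0.0035 dw [-0.0013  0.0035 -0.005 ] F [-0.605   0.2347  0.3309] gap 0.652
```

View pics/w2.png

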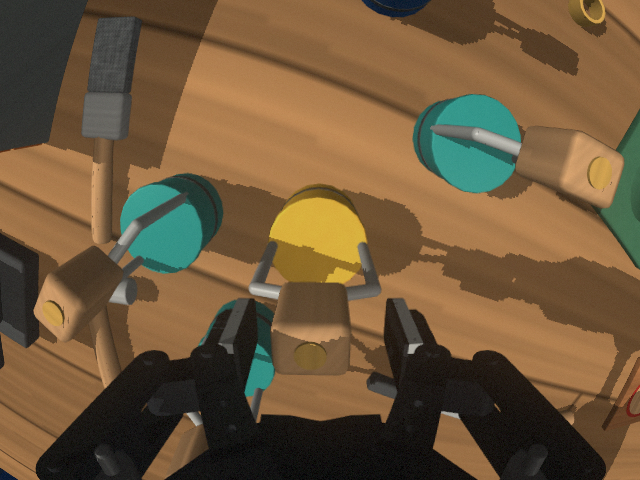

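step_arm(series=[[[0,-0.002,0.003],0.0],[[0,-0.002,0.002],0],[[0,0,0],0],[[0,0,0],0]])

```text
clock: 3.58
eef_pos: [0.5211, 0.2705, 0.151]
ee_rot: [-3.127, -0.006, 0.374]
force: [-0.2, -0.1, 0.0]
finger_gap: 0.647
```

```bash
python3 -c "
from h import *
delta([.52,.2691,.147],.377)
"
```

```text
t 3.58 p [0.5211 0.2705 0.151 ] rot [-3.1273 -0.0059  0.3736] tool d [-0.0016  0.0009  0.004 ] turn -0.0034 dw [-0.0011 -0.0014 -0.004 ] F [-0.1704 -0.1256  0.0026] gap 0.647
```

step_arm(series=[[[-0.001,0.0005,0.003],0],[[-0.0005,0,0.003],0],[[0,0,0.002],0],[[0,0,0],0]])

```text
clock: 3.92
eef_pos: [0.52, 0.2699, 0.1432]
ee_rot: [-3.127, -0.008, 0.374]
force: [1.3, -0.1, -0.1]
finger_gap: 0.653
```

step_arm(series=[[[0,0,0.001],0],[[0,0,0],0],[[0,0,0],0]])

```text
clock: 4.17
eef_pos: [0.5198, 0.2698, 0.1415]
ee_rot: [-3.127, -0.007, 0.374]
force: [-0.5, -0.1, 0.2]
finger_gap: 0.651
```

step_arm(series=[[[0,0,-0.002],0],[[0,0,-0.001],0],[[0,0,0],0]])

```text
clock: 4.42
eef_pos: [0.5199, 0.2697, 0.1449]
ee_rot: [-3.127, -0.007, 0.374]
force: [-0.2, -0.5, -0.8]
finger_gap: 0.648
```

step_arm(series=[[[0,0,0],0],[[0,0,0],0],[[0,0,0],0],[[0,0,0],0],[[0,0,0],0],[[0,0,0],0]], jaw=1, force=45)

```text
clock: 4.92
eef_pos: [0.5203, 0.2696, 0.1455]
ee_rot: [-3.128, -0.008, 0.374]
force: [0.7, -0.4, 1.2]
finger_gap: 0.343
```

```bash
python3 -c "
from h import *
delta([.52,.2691,.147],.377)
from bench import eyes
cv2.imwrite('pics/w3.png',eyes.get_image('wrist')['img'][:,:,::-1])
"
```

```text
t 4.92 p [0.5203 0.2696 0.1455] rot [-3.1277 -0.0078  0.3738] tool d [-0.0005  0.0003 -0.0015] turn -0.0032 dw [-0.0003 -0.0005  0.0015] F [ 0.6968 -0.4152  1.2428] gap 0.343
```

View pics/w3.png

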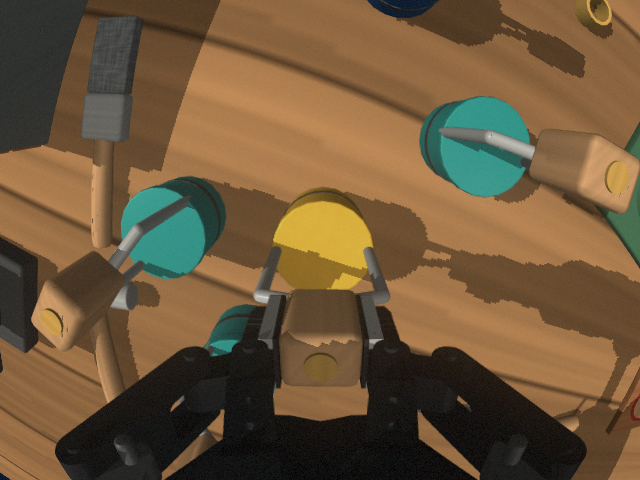

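step_arm(series=[[[0,0,-0.004],0],[[0,0,-0.008],0],[[0,0,-0.015],0],[[0,0,-0.02],0],[[0,0,-0.02],0],[[0,0,-0.015],0],[[0,0,-0.008],0],[[0,0,-0.003],0]])

```text
clock: 5.63
eef_pos: [0.5174, 0.2674, 0.2377]
ee_rot: [-3.127, 0.006, 0.374]
force: [0.9, 0.7, -3.1]
finger_gap: 0.345
```

step_arm(series=[[[0,0,-0.005],0],[[0,0,-0.005],0],[[0,0,0],0],[[0,0,0],0],[[0,0,0],0],[[0,0,0],0]])

```text
clock: 6.13
eef_pos: [0.517, 0.2671, 0.2458]
ee_rot: [-3.127, 0.011, 0.374]
force: [0.5, -0.4, -4.0]
finger_gap: 0.344
```

```bash
python3 -c "
from h import *
delta([.491,.015,.262],-.248)
from bench import bot
for k in ('ft_torque','qpos'): print(bot.read_state()[k])
"
```

```text
t 6.13 p [0.517  0.2671 0.2458] rot [-3.1272  0.0106  0.3743] tool d [-0.1166  0.2249 -0.0182] turn 0.6223 dw [-0.026  -0.2521  0.0162] F [ 0.548  -0.4353 -4.0175] gap 0.344
[-0.0172 -0.009   0.0261]
[0.4098 0.054  1.2439 0.0154 1.8538 1.6106]
```

```bash
python3 -c "
from h import *
n=10;y=.374
for i in range(n):
    w=np.array([-.0026,-.0252]); print(np.round([w@[np.cos(y),np.sin(y)],w@[np.sin(y),-np.cos(y)]],4)); y-=.0622
"
```

```text
[-0.0116  0.0225]
[-0.0102  0.0232]
[-0.0087  0.0238]
[-0.0072  0.0243]
[-0.0057  0.0247]
[-0.0042  0.025 ]
[-0.0026  0.0252]
[-0.001   0.0253]
[0.0005 0.0253]
[0.0021 0.0252]
```

step_arm(series=[[[-0.006,0.011,-0.003],0.03],[[-0.011,0.023,-0.003],0.062],[[-0.0095,0.0235,-0.003],0.062],[[-0.008,0.024,-0.003],0.062],[[-0.0065,0.0245,-0.002],0.062],[[-0.005,0.025,-0.002],0.062],[[-0.0035,0.025,-0.002],0.062],[[-0.002,0.025,-0.001],0.062]])

```text
clock: 6.8
eef_pos: [0.4924, 0.0721, 0.2591]
ee_rot: [-3.137, 0.024, -0.109]
force: [0.0, -1.0, -3.7]
finger_gap: 0.35
```

step_arm(series=[[[0,0.025,0],0.062],[[0.001,0.02,0],0.05],[[0.001,0.01,0],0.03],[[0,0.004,0],0.01],[[0,0,0],0]])

```text
clock: 7.22
eef_pos: [0.4819, 0.0045, 0.2591]
ee_rot: [3.14, 0.024, -0.283]
force: [0.9, 0.7, -3.7]
finger_gap: 0.342
```

```bash
python3 -c "
from h import *
delta([.491,.015,.262],-.248)
"
```

```text
t 7.22 p [0.4819 0.0045 0.2591] rot [ 3.1396  0.0239 -0.2829] tool d [ 0.0057 -0.0126 -0.0031] turn -0.0349 dw [0.0091 0.0105 0.0029] F [ 0.8541  0.7332 -3.689 ] gap 0.342
```

step_arm(series=[[[0.002,-0.006,-0.002],-0.017],[[0.002,-0.006,-0.002],-0.017],[[0,0,0],0],[[0,0,0],0]])

```text
clock: 7.55
eef_pos: [0.4902, 0.019, 0.2631]
ee_rot: [-3.141, 0.024, -0.239]
force: [-0.6, -0.5, -3.8]
finger_gap: 0.349
```

```bash
python3 -c "
from h import *
delta([.491,.015,.262],-.248)
from bench import eyes
cv2.imwrite('pics/w4.png',eyes.get_image('wrist')['img'][:,:,::-1])
cv2.imwrite('pics/s4.png',cv2.resize(eyes.get_image('scene')['img'][170:320,200:400,::-1],None,fx=4,fy=4,interpolation=cv2.INTER_CUBIC))
"
```

```text
t 7.55 p [0.4902 0.019  0.2631] rot [-3.1407  0.0245 -0.2394] tool d [0.0018 0.0037 0.0011] turn 0.0086 dw [ 0.0008 -0.004  -0.0011] F [-0.626  -0.542  -3.8496] gap 0.349
```

View pics/w4.png

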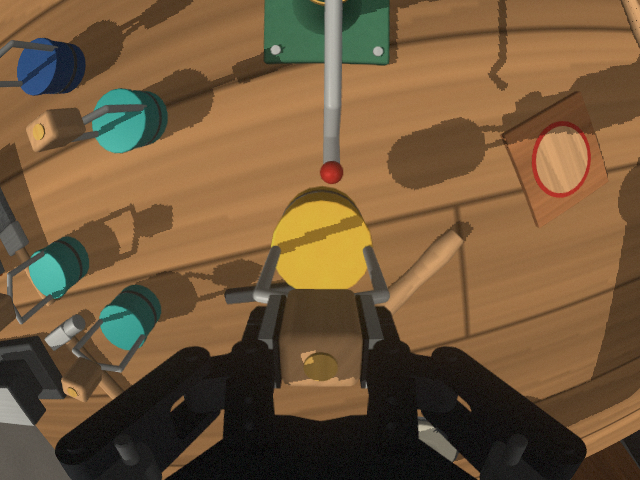

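View pics/s4.png

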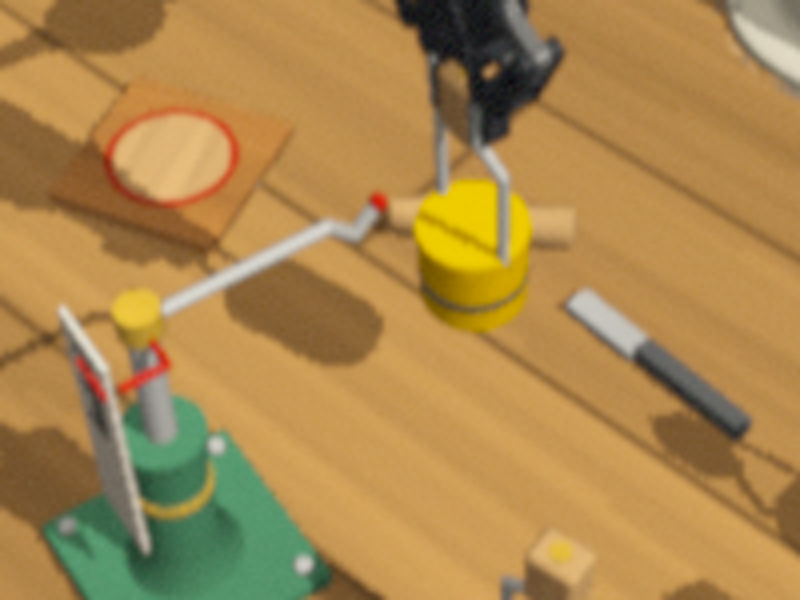

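```bash
python3 -c "
from h import *
p,r=[0.4902,0.019,0.2631],[-3.1407,.0245,-.2394]
b=watz((331,172),p,r,.231);print(b)
q=watz((333,60),p,r,.231);print(q,np.arctan2(*(q-b)[1::-1]))
c=watz((332.5,100),p,r,.231);print(c,np.arctan2(*(c-b)[1::-1]))
a=-.245;s=np.array([.5432,.0016])+.016*np.array([np.cos(a),np.sin(a)]);print(s)
for k in (.06,.03,0): delta([*(s-k*np.array([np.cos(a),np.sin(a)])),.263],a)
"
```

```text
[0.5446 0.0006 0.231 ]
[ 0.5951 -0.0124  0.231 ] -0.25283991540675776
[ 0.577  -0.0078  0.231 ] -0.2548222783689728
[ 0.5587 -0.0023]
t 7.65 p [0.49   0.0187 0.263 ] rot [-3.1408  0.0245 -0.2401] tool d [ 0.0117  0.0038 -0.0003] turn 0.0049 dw [ 0.0105 -0.0065 -0.    ] F [ 0.2533  0.3201 -3.2643] gap 0.346
t 7.65 p [0.49   0.0187 0.263 ] rot [-3.1408  0.0245 -0.2401] tool d [ 0.0417  0.0039 -0.001 ] turn 0.0049 dw [ 0.0396 -0.0137 -0.    ] F [ 0.2533  0.3201 -3.2643] gap 0.346
t 7.65 p [0.49   0.0187 0.263 ] rot [-3.1408  0.0245 -0.2401] tool d [ 0.0717  0.0041 -0.0018] turn 0.0049 dw [ 0.0687 -0.021  -0.    ] F [ 0.2533  0.3201 -3.2643] gap 0.346
```

step_arm(series=[[[0.005,0.001,-0.0002],0.003],[[0.01,0.001,-0.0003],0.002],[[0.012,0.001,-0.0003],0],[[0.012,0,-0.0003],0],[[0.01,0,-0.0003],0],[[0.005,0,0],0],[[0.001,0,0],0],[[0,0,0],0]])

```text
clock: 8.32
eef_pos: [0.5485, 0.001, 0.2616]
ee_rot: [3.142, 0.025, -0.245]
force: [-0.2, 0.5, -2.7]
finger_gap: 0.345
```

```bash
python3 -c "
from h import *
delta([.559,-.0025,.263],-.248)
"
```

```text
t 8.32 p [0.5485 0.001  0.2616] rot [ 3.1416  0.0249 -0.245 ] tool d [ 0.011   0.0008 -0.0016] turn 0.003 dw [ 0.0105 -0.0035  0.0014] F [-0.2452  0.5008 -2.7003] gap 0.345
```

step_arm(series=[[[0.004,0,0],0.002],[[0.005,0.0005,0],0],[[0.002,0,0],0],[[0,0,0],0],[[0,0,0],0]])

```text
clock: 8.73
eef_pos: [0.5595, -0.0024, 0.2613]
ee_rot: [3.141, 0.025, -0.247]
force: [0.5, -0.5, -2.9]
finger_gap: 0.343
```

```bash
python3 -c "
from h import *
delta([.559,-.0025,.263],-.248)
from bench import eyes
cv2.imwrite('pics/w5.png',eyes.get_image('wrist')['img'][:,:,::-1])
cv2.imwrite('pics/s5.png',cv2.resize(eyes.get_image('scene')['img'][130:280,200:400,::-1],None,fx=4,fy=4,interpolation=cv2.INTER_CUBIC))
cv2.imwrite('pics/t5.png',cv2.resize(eyes.get_image('top')['img'][150:270,270:430,::-1],None,fx=5,fy=5,interpolation=cv2.INTER_CUBIC))
delta([.559,-.0025,.263],-.248)
"
```

```text
t 8.73 p [ 0.5595 -0.0024  0.2613] rot [ 3.1415  0.0254 -0.2472] tool d [-0.0005  0.0002 -0.0016] turn 0.0008 dw [-0.0005 -0.0001  0.0017] F [ 0.4541 -0.533  -2.879 ] gap 0.343
t 8.88 p [ 0.5594 -0.0024  0.2615] rot [ 3.1415  0.0251 -0.2472] tool d [-0.0004  0.0002 -0.0015] turn 0.0008 dw [-0.0004 -0.0001  0.0015] F [-0.1553  0.9808 -3.6974] gap 0.349
```

View pics/w5.png

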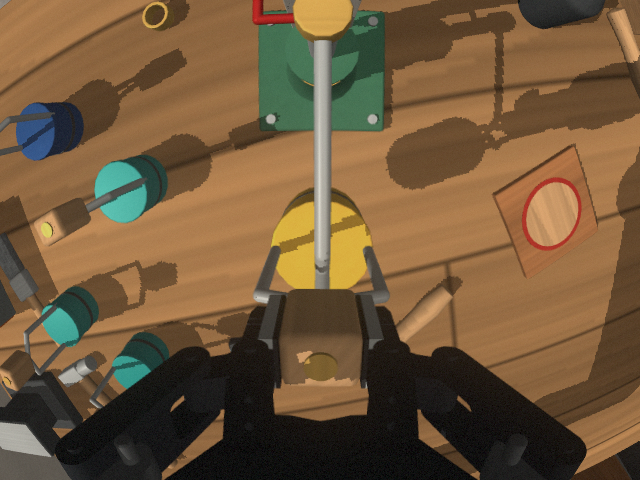

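View pics/s5.png

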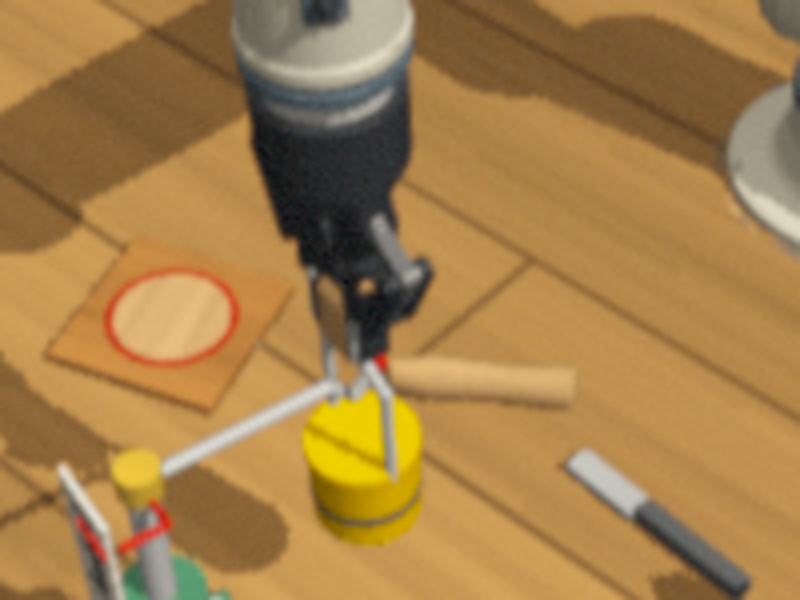

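View pics/t5.png

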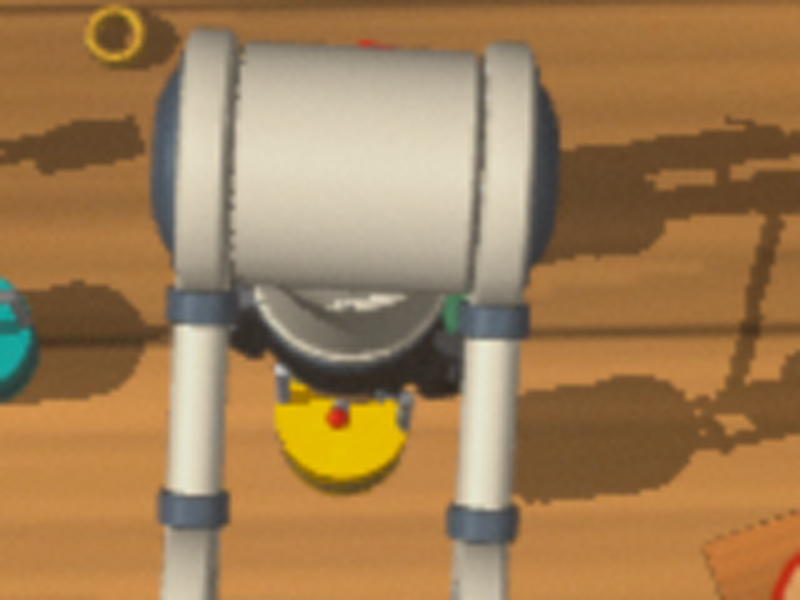

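step_arm(series=[[[0,0,0.002],0],[[0,0,0.002],0],[[0,0,0.002],0],[[0,0,0.002],0],[[0,0,0.002],0],[[0,0,0.002],0],[[0,0,0.002],0],[[0,0,0.0015],0]])

```text
clock: 9.55
eef_pos: [0.5585, -0.002, 0.2448]
ee_rot: [-3.141, 0.025, -0.247]
force: [-0.5, -0.1, -3.6]
finger_gap: 0.346
```

step_arm(series=[[[0,0,0],0],[[0,0,0],0],[[0,0,0],0]])

```text
clock: 9.8
eef_pos: [0.5583, -0.002, 0.2441]
ee_rot: [3.142, 0.026, -0.247]
force: [-0.7, 0.7, -3.3]
finger_gap: 0.343
```

```bash
python3 -c "
from h import *
delta([.559,-.0025,.263],-.248)
"
```

```text
t 9.8 p [ 0.5583 -0.002   0.2441] rot [ 3.1415  0.0256 -0.2468] tool d [ 0.0003  0.0004 -0.019 ] turn 0.0012 dw [ 0.0007 -0.0005  0.0189] F [-0.6757  0.659  -3.3173] gap 0.343
```

step_arm(series=[[[0,0,0.0015],0],[[0,0,0.0015],0],[[0,0,0.0015],0],[[0,0,0.0015],0],[[0,0,0.0015],0],[[0,0,0.0015],0],[[0,0,0.0015],0],[[0,0,0.0015],0]])

```text
clock: 10.47
eef_pos: [0.5584, -0.002, 0.2321]
ee_rot: [-3.141, 0.023, -0.247]
force: [-0.3, -0.1, -2.3]
finger_gap: 0.348
```

```bash
python3 -c "
from h import *
delta([.559,-.0025,.263],-.248)
from bench import eyes
cv2.imwrite('pics/w6.png',eyes.get_image('wrist')['img'][:,:,::-1])
cv2.imwrite('pics/s6.png',cv2.resize(eyes.get_image('scene')['img'][180:280,200:330,::-1],None,fx=6,fy=6,interpolation=cv2.INTER_CUBIC))
delta([.559,-.0025,.263],-.248)
"
```

```text
t 10.47 p [ 0.5584 -0.002   0.2321] rot [-3.1414  0.0234 -0.2469] tool d [-0.      0.0004 -0.0309] turn 0.0011 dw [ 0.0006 -0.0005  0.0309] F [-0.3377 -0.124  -2.3218] gap 0.348
t 10.57 p [ 0.5583 -0.002   0.2318] rot [-3.1414  0.024  -0.2468] tool d [ 0.      0.0004 -0.0312] turn 0.0012 dw [ 0.0007 -0.0005  0.0312] F [-0.1888 -1.2637 -1.5827] gap 0.348
```

View pics/s6.png

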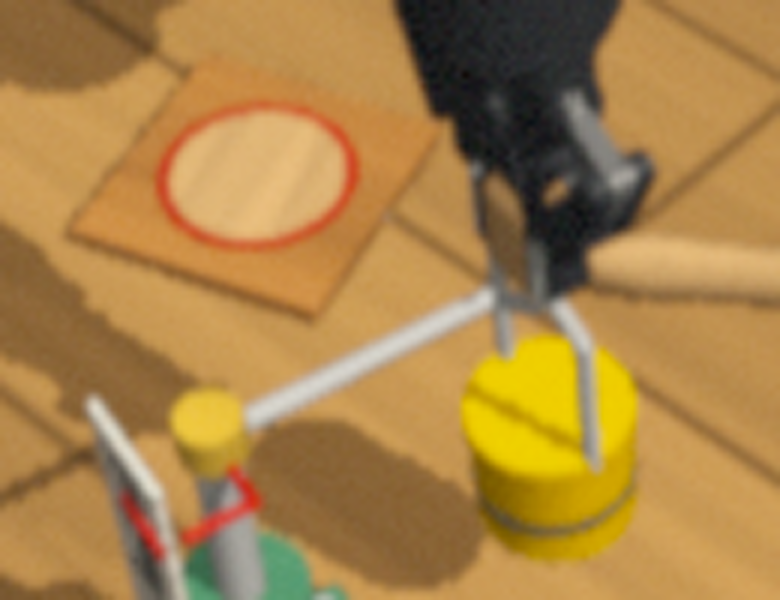

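step_arm(series=[[[0,0,0.0015],0],[[0,0,0.0015],0],[[0,0,0.0015],0],[[0,0,0.0015],0],[[0,0,0.0015],0],[[0,0,0.0015],0],[[0,0,0.0015],0],[[0,0,0.0015],0]])

```text
clock: 11.23
eef_pos: [0.5584, -0.002, 0.2203]
ee_rot: [-3.141, 0.021, -0.247]
force: [-0.5, 0.4, -0.8]
finger_gap: 0.349
```

```bash
cat > g.py <<'E'
from h import *
from bench import eyes,bot
import sys
F=[]
im=eyes.get_image('scene')['img']
for i in range(3):
    F.append(bot.read_state()["force"]); eyes.get_image('top') if i<2 else 0
print(np.array(F))
cv2.imwrite(sys.argv[1],cv2.resize(im[180:300,200:330,::-1],None,fx=5,fy=5,interpolation=cv2.INTER_CUBIC))
delta([.559,-.0025,.263],-.248)
E
python3 g.py pics/s7.png
```

```text
[[-0.2609 -0.3728 -1.3743]
 [ 0.6548  0.2792 -1.5922]
 [ 1.358   0.3264 -1.0431]]
t 11.38 p [ 0.5584 -0.0019  0.2202] rot [-3.1411  0.0215 -0.2469] tool d [-0.0002  0.0004 -0.0428] turn 0.0011 dw [ 0.0006 -0.0006  0.0428] F [ 1.358   0.3264 -1.0431] gap 0.344
```

View pics/s7.png

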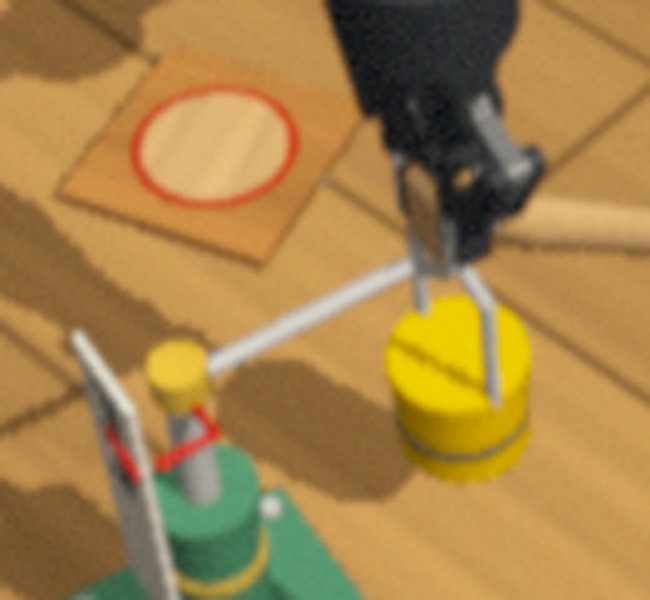

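```bash
python3 -c "
from h import *
for s in (0,.01,.02,.03,.04): print(s,proj('scene',[.6833,-.034,.2474-s]))
"
```

```text
0 [234.0535 244.6143]
0.01 [234.6745 247.7173]
0.02 [235.2859 250.7716]
0.03 [235.8877 253.7785]
0.04 [236.4803 256.7391]
```

```bash
python3 - <<'E'
from h import *
from bench import eyes
im=eyes.get_image('scene')['img'][:,:,::-1]
cv2.imwrite("pics/s8.png",cv2.resize(im[205:280,265:325],None,fx=8,fy=8,interpolation=cv2.INTER_CUBIC))
im=eyes.get_image('wrist')['img'][:,:,::-1]
cv2.imwrite("pics/w8.png",cv2.resize(im[180:400,220:420],None,fx=2.7,fy=2.7,interpolation=cv2.INTER_CUBIC))
E
```

```text
(no output)
```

View pics/s8.png

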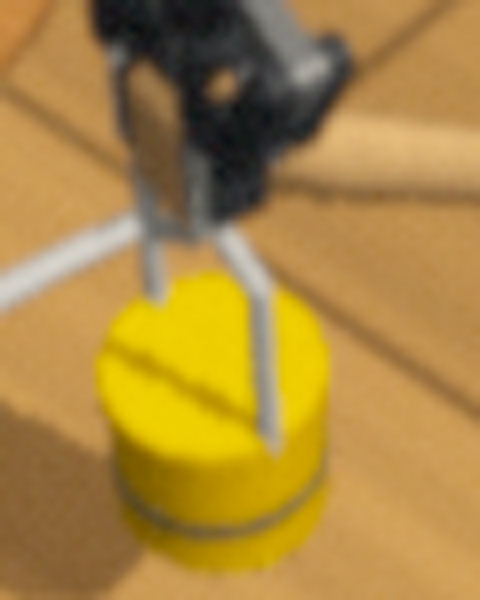

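View pics/w8.png

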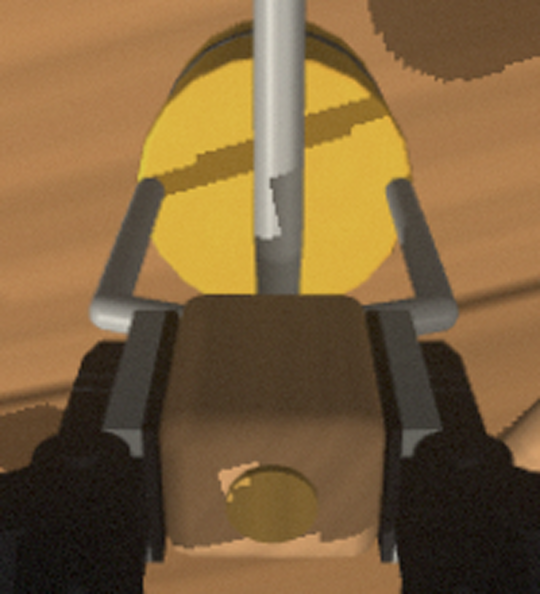

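```bash
python3 - <<'E'
from h import *
a=-.247;X=np.array([np.cos(a),np.sin(a),0]);Y=np.array([-np.sin(a),np.cos(a),0])
T=np.array([.5584,-.0019,0])
f=lambda p:(proj('scene',p)-[265,205]+.5)*8-.5
for z in (.19,.2,.21): print("cornerR z",z,f(T+.03*Y+[0,0,z]),"L",f(T-.03*Y+[0,0,z]), "lid +x edge",f(T+.03*Y+[0,0,z-.065]))
S=np.array([.559,-.0025,0])
for s in (.02,.025): print("kink",s,f(S+.016*X+[0,0,.231-s]),"plungerend", f(S+.06*X+[0,0,.231-s]))
E
```

```text
cornerR z 0.19 [254.6616 317.5636] L [137.3999 181.1066] lid +x edge [260.6692 461.992 ]
cornerR z 0.2 [253.6857 294.1022] L [135.608  157.3913] lid +x edge [259.7811 440.6406]
cornerR z 0.21 [252.6952 270.2887] L [133.79   133.3313] lid +x edge [258.8802 418.9837]
kink 0.02 [139.2293 223.7552] plungerend [ -0.5925 294.7779]
kink 0.025 [140.1416 235.762 ] plungerend [  0.8594 306.7008]
```

```bash
python3 - <<'E'
from h import *
p,r=np.array([0.5584,-.0019,.2202]),[-3.1411,.0215,-.2469]
a=-.247;X=np.array([np.cos(a),np.sin(a),0])
def w(px,py): return (220+(px+.5)/2.7-.5,180+(py+.5)/2.7-.5)
for z in (.205,.208,.211,.215,.22): print("kink top z",z,[round(float((watz(w(275,y),p,r,z)-p)@X)*1000,1) for y in (235,240,295)])
for z in (.2,.205,.21): print("bar z",z, (watz(w(100,313),p,r,z)-p)@X*1000,(watz(w(450,313),p,r,z)-p)@X*1000)
# block top edges, dot
print((watz(w(272,497),p,r,.2567)-p)@X*1000)
E
```

```text
kink top z 0.205 [16.8, 15.8, 5.4]
kink top z 0.208 [18.1, 17.2, 6.9]
kink top z 0.211 [19.4, 18.5, 8.5]
kink top z 0.215 [21.2, 20.3, 10.5]
kink top z 0.22 [23.4, 22.5, 13.1]
bar z 0.2 -1.1426353659099573 -1.1443777482363497
bar z 0.205 1.5484890731665033 1.5468011720861616
bar z 0.21 4.239613512242858 4.237980092408673
2.2133589141491674
```

```bash
python3 - <<'E'
from h import *
for n in ("w4","w5"):
    im=cv2.imread(f"pics/{n}.png")
    y0=80 if n=="w4" else 200
    cv2.imwrite(f"pics/{n}k.png",cv2.resize(im[y0:y0+110,260:400],None,fx=5,fy=5,interpolation=cv2.INTER_CUBIC))
im=cv2.imread("pics/s5.png"); cv2.imwrite("pics/s5k.png",cv2.resize(im[230:490,220:480],None,fx=3,fy=3,interpolation=cv2.INTER_CUBIC)[:600])
E
```

```text
(no output)
```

View pics/w4k.png

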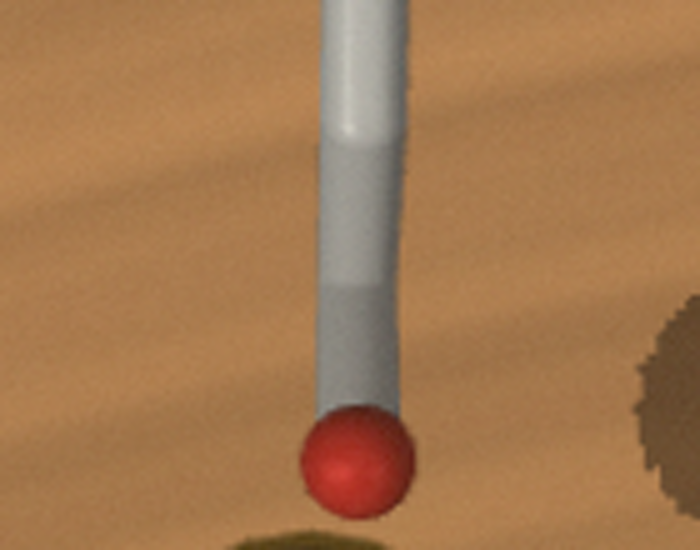

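View pics/w5k.png

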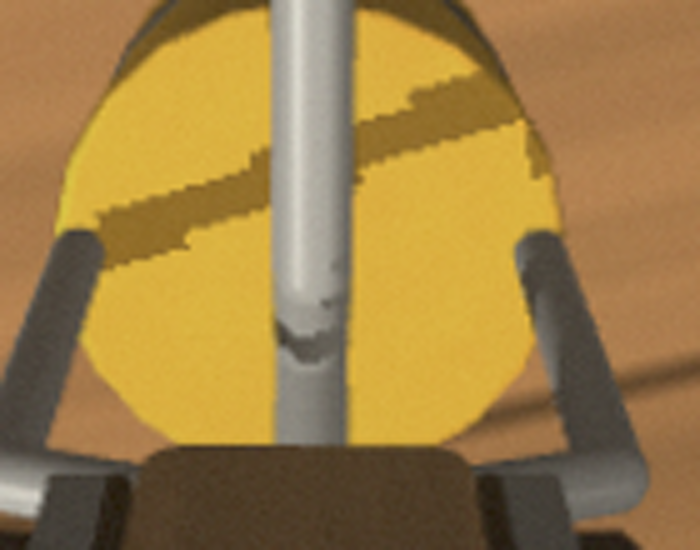

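View pics/s5k.png

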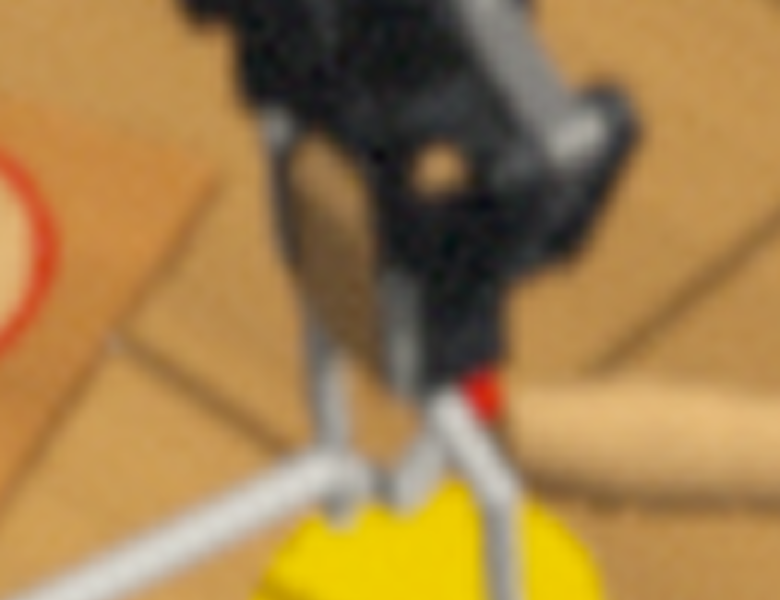

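```bash
python3 - <<'E'
from h import *
a=-.247;X=np.array([np.cos(a),np.sin(a),0])
p,r=np.array([.4902,.019,.2631]),[-3.1407,.0245,-.2394]
p2,r2=np.array([.5595,-.0024,.2613]),[3.1415,.0254,-.2472]
f=lambda uv,z,p,r: watz(uv,p,r,z)
for n,uv,z in (("kink",(332.6,108),.235),("V",(331.6,137),.2207),("ball",(331.4,171.6),.231)):
    q=f(uv,z,p,r); print(n,q,"X from TCP",(q-p)@X*1000)
for row in (259,261): q=f((322.5,row),.235,p2,r2); print("kink5",q,(q-p2)@X*1000)
# bar corners in w5 at corner-axis height tcp-.0165
for u in ((20,480),(615,480)):
    q=f((260+u[0]/5,200+u[1]/5),p2[2]-.0165,p2,r2); print("corner",q,(q-p2)@X*1000)
for u in ((305,445),): q=f((260+u[0]/5,200+u[1]/5),p2[2]-.0035,p2,r2); print("block front bottom edge",(q-p2)@X*1000)
E
```

```text
kink [ 0.5734 -0.0069  0.235 ] X from TCP 87.0083287462504
V [ 0.5597 -0.0036  0.2207] X from TCP 72.93087192021919
ball [0.5447 0.0004 0.231 ] X from TCP 57.432978675707275
kink5 [ 0.5746 -0.0073  0.235 ] 15.886028015903744
kink5 [ 0.5736 -0.0071  0.235 ] 14.834797470061687
corner [0.5667 0.0236 0.2448] 0.6557946010769455
corner [ 0.5527 -0.0317  0.2448] 0.5845898870962714
block front bottom edge 11.386843511518972
```

```bash
python3 - <<'E'
from h import *
a=-.247;X=np.array([np.cos(a),np.sin(a),0]);Y=np.array([-np.sin(a),np.cos(a),0])
b=atz("scene",(295.4-.4,220.4-.3),.231);print("ball",b)
V=b+.016*X
for z in (.2428,.2448):
    q=atz("scene",(297.5-.4,228.3-.4),z)-.03*Y; print(q,"rel V: X",(q-V)@X*1000,"Y",(q-V)@Y*1000)
E
```

```text
ball [0.5422 0.0029 0.231 ]
[ 0.5558 -0.0004  0.2428] rel V: X -2.0057797700136204 Y 0.0781885889402583
[0.5571 0.0008 0.2448] rel V: X -1.0837721591157956 Y 1.5729270563448043
```

The contact came early. The bar seems about 2 mm short of the V, so the block is riding on the ball. I'll lift off gently, correct along the hook axis and lower again.

step_arm(series=[[[0,0,-0.0015],0],[[0,0,-0.0018],0],[[0,0,-0.0018],0],[[0,0,-0.0018],0],[[0,0,-0.0018],0],[[0,0,-0.0018],0],[[0,0,-0.0018],0],[[0,0,-0.0018],0]])

```text
clock: 12.15
eef_pos: [0.5585, -0.002, 0.2354]
ee_rot: [-3.141, 0.023, -0.247]
force: [-0.2, -0.0, -3.0]
finger_gap: 0.347
```

step_arm(series=[[[0,0,-0.0018],0],[[0,0,-0.0018],0],[[0,0,-0.0015],0],[[0,0,-0.0015],0],[[0,0,-0.0015],0],[[0,0,-0.0015],0],[[0,0,-0.0015],0],[[0,0,-0.0015],0]])

```text
clock: 12.82
eef_pos: [0.5586, -0.002, 0.2482]
ee_rot: [-3.141, 0.025, -0.247]
force: [0.1, 0.1, -2.8]
finger_gap: 0.348
```

step_arm(series=[[[0,0,-0.0015],0],[[0,0,0],0],[[0,0,0],0]])

```text
clock: 13.07
eef_pos: [0.5587, -0.002, 0.2504]
ee_rot: [-3.141, 0.024, -0.247]
force: [-0.2, 0.1, -4.0]
finger_gap: 0.345
```

```bash
python3 - <<'E'
from h import *
from bench import eyes
delta([.561,-.0032,.2455],-.248)
im=eyes.get_image('wrist')['img'][:,:,::-1]
cv2.imwrite("pics/w9.png",cv2.resize(im[200:310,260:400],None,fx=5,fy=5,interpolation=cv2.INTER_CUBIC))
im=eyes.get_image('scene')['img'][:,:,::-1]
cv2.imwrite("pics/s9.png",cv2.resize(im[190:270,255:345],None,fx=8,fy=7.5,interpolation=cv2.INTER_CUBIC))
E
```

```text
t 13.07 p [ 0.5587 -0.002   0.2504] rot [-3.1414  0.0241 -0.2468] tool d [0.0026 0.0006 0.0049] turn 0.0012 dw [ 0.0023 -0.0012 -0.0049] F [-0.178   0.0729 -4.0183] gap 0.345
```

View pics/w9.png

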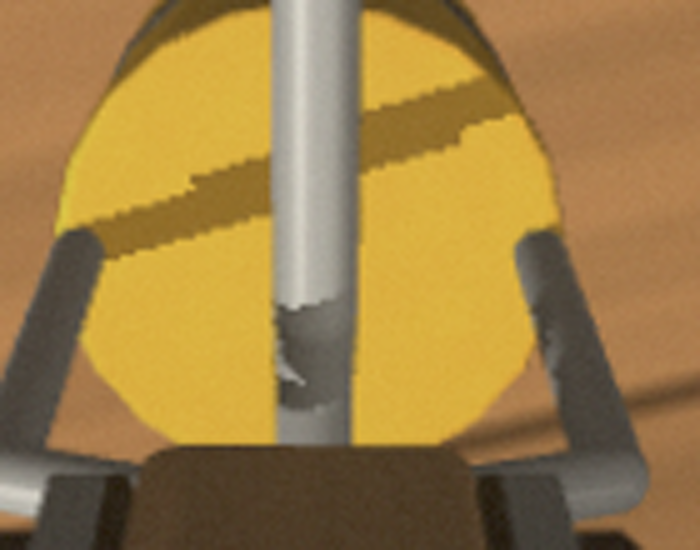

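View pics/s9.png

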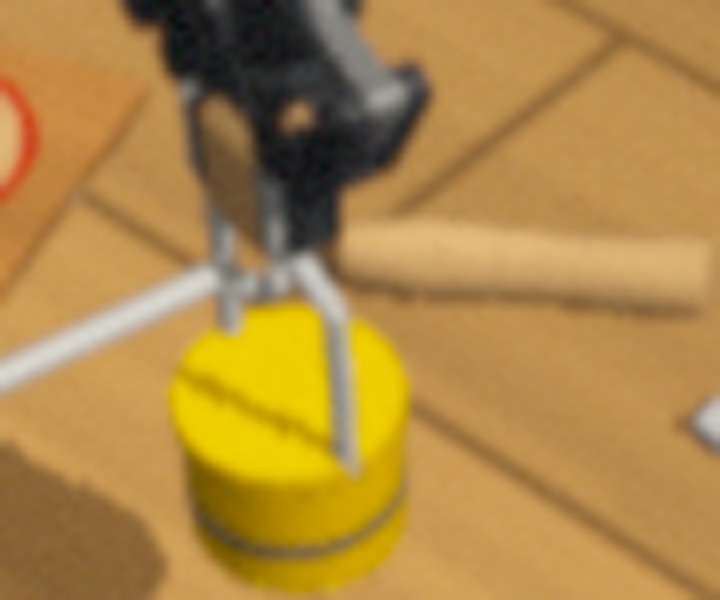

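step_arm(series=[[[0.001,0.0003,0],0],[[0.0013,0.0003,0],0],[[0.0003,0,0.0005],0],[[0,0,0.001],0],[[0,0,0.0015],0],[[0,0,0.0015],0],[[0,0,0.0015],0],[[0,0,0],0]])

```text
clock: 13.83
eef_pos: [0.5611, -0.0034, 0.2429]
ee_rot: [3.142, 0.025, -0.247]
force: [0.5, -0.2, -3.2]
finger_gap: 0.343
```

```bash
python3 g.py pics/s10.png
```

```text
[[ 0.1686 -0.1555 -3.4878]
 [ 0.987  -0.1325 -3.4845]
 [ 0.0038  0.4564 -3.9007]]
t 13.98 p [ 0.5612 -0.0034  0.2435] rot [-3.1415  0.0245 -0.2469] tool d [-0.0028 -0.0003 -0.0195] turn 0.0011 dw [-0.0022  0.0009  0.0195] F [ 0.0038  0.4564 -3.9007] gap 0.345
```

Now lowering again, adding a slight +x to keep the path vertical.

step_arm(series=[[[0,0,0.0015],0],[[0.0001,0,0.0015],0],[[0,0,0.0015],0],[[0.0001,0,0.0015],0],[[0,0,0.0015],0],[[0.0001,0,0.0015],0],[[0,0,0.0015],0],[[0.0001,0,0.0015],0]])

```text
clock: 14.65
eef_pos: [0.5614, -0.0033, 0.2313]
ee_rot: [-3.141, 0.023, -0.247]
force: [-0.1, 0.5, -2.6]
finger_gap: 0.346
```

```bash
python3 g.py pics/s11.png
```

```text
[[-0.6202 -0.6795 -2.7617]
 [-0.5313 -0.0426 -2.9812]
 [-0.5606  0.3509 -2.1804]]
t 14.8 p [ 0.5613 -0.0033  0.2312] rot [-3.1413  0.0238 -0.2467] tool d [-0.0032 -0.0003 -0.0318] turn 0.0013 dw [-0.0023  0.0008  0.0318] F [-0.5606  0.3509 -2.1804] gap 0.346
```

step_arm(series=[[[0,0,0.0015],0],[[0.0001,0,0.0015],0],[[0,0,0.0015],0],[[0.0001,0,0.0015],0],[[0,0,0.0015],0],[[0.0001,0,0.0015],0],[[0,0,0.0015],0],[[0.0001,0,0.0015],0]])

```text
clock: 15.47
eef_pos: [0.5614, -0.0033, 0.2195]
ee_rot: [-3.141, 0.022, -0.247]
force: [-0.6, 0.6, -1.7]
finger_gap: 0.348
```

```bash
python3 g.py pics/s12.png
```

```text
[[-1.3476  1.2517 -1.4384]
 [-2.2008  0.1623 -2.0583]
 [-2.5626  0.3151 -0.6544]]
t 15.62 p [ 0.5613 -0.0033  0.2195] rot [-3.141   0.0227 -0.2467] tool d [-0.0034 -0.0002 -0.0435] turn 0.0013 dw [-0.0023  0.0008  0.0435] F [-2.5626  0.3151 -0.6544] gap 0.345
```

View pics/s11.png

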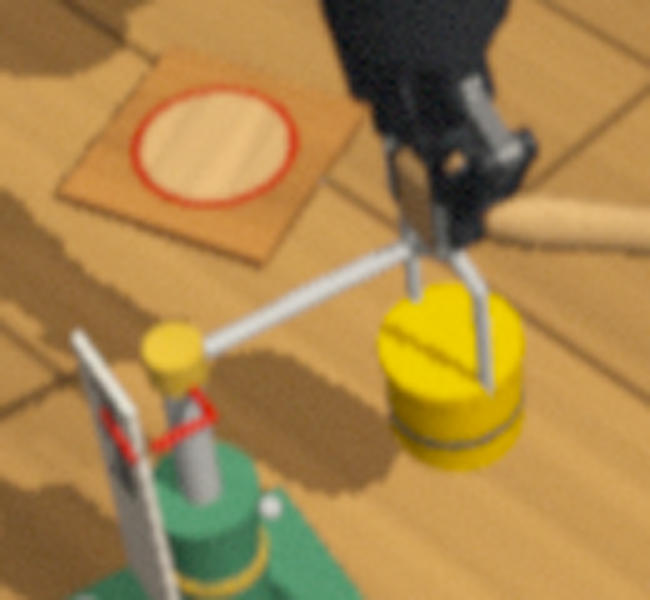

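View pics/s12.png

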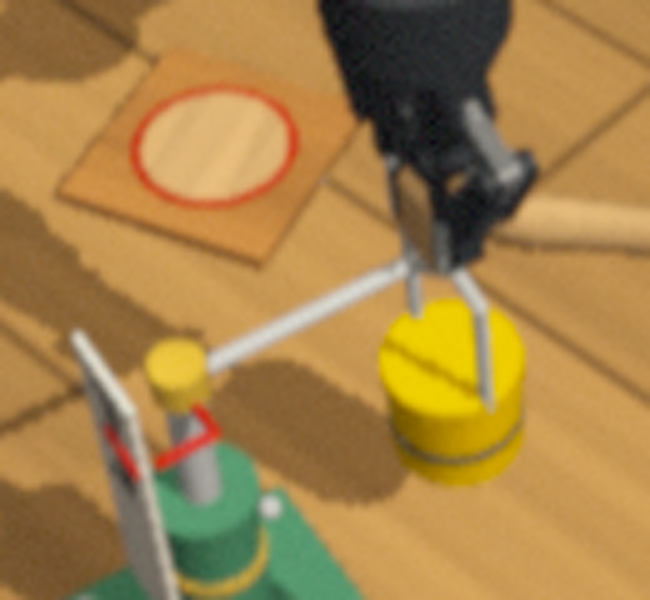

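step_arm(series=[[[-0.0004,0,0.0005],0],[[-0.0004,0,0.0005],0],[[-0.0004,0,0.0005],0],[[-0.0002,0,0.0005],0],[[0,0,0.0005],0],[[0,0,0.0005],0]])

```text
clock: 16.12
eef_pos: [0.5607, -0.0031, 0.2173]
ee_rot: [-3.141, 0.019, -0.247]
force: [-1.0, 0.0, -1.2]
finger_gap: 0.345
```

```bash
python3 g.py pics/s13.png; python3 -c "
from h import *
from bench import eyes
im=eyes.get_image('wrist')['img'][:,:,::-1]
cv2.imwrite('pics/w13.png',cv2.resize(im[200:310,260:400],None,fx=5,fy=5,interpolation=cv2.INTER_CUBIC))"
```

```text
[[ 0.4415 -0.2835 -1.4068]
 [ 0.0862  0.0192 -1.8688]
 [ 0.3907 -0.0955 -1.198 ]]
t 16.27 p [ 0.5607 -0.0031  0.2173] rot [-3.1406  0.0195 -0.2467] tool d [-0.0026 -0.0002 -0.0457] turn 0.0013 dw [-0.0017  0.0006  0.0457] F [ 0.3907 -0.0955 -1.198 ] gap 0.344
```

View pics/w13.png

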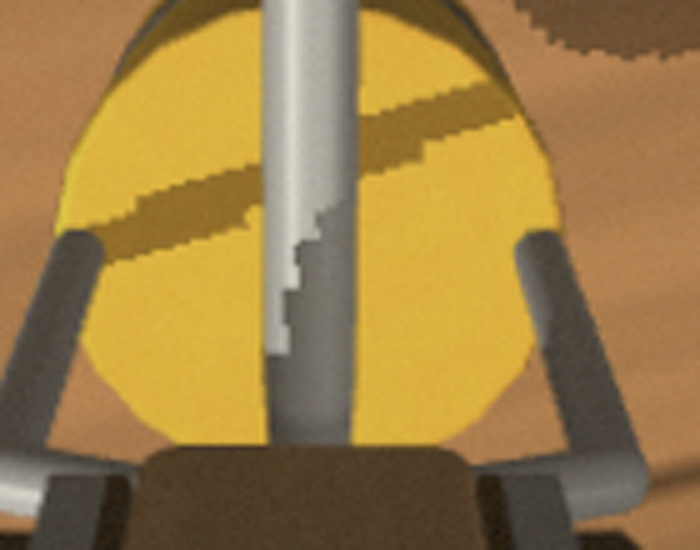

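View pics/s13.png

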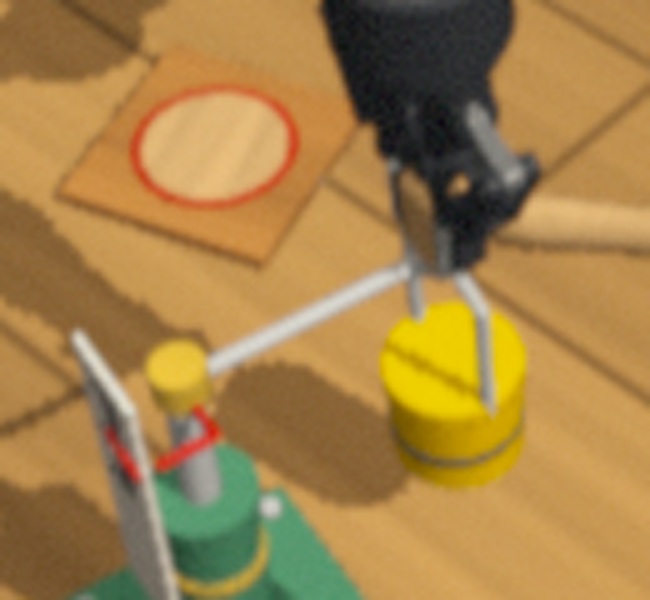

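step_arm(series=[[[0,0,0.001],0],[[0,0,0.0012],0],[[0,0,0.0012],0],[[0,0,0.0012],0],[[0,0,0.0012],0],[[0,0,0.0012],0],[[0,0,0.001],0],[[0,0,0],0]])

```text
clock: 16.98
eef_pos: [0.5606, -0.0031, 0.2089]
ee_rot: [-3.141, 0.019, -0.247]
force: [0.4, -0.1, -0.2]
finger_gap: 0.344
```

```bash
cat > f.py <<'E'
from h import *
from bench import eyes,bot
F=[];im=None
for i in range(14):
    F.append(bot.read_state()["force"]); im=eyes.get_image('scene')['img']
F=np.array(F);print("mean",F.mean(0),"sem",F.std(0)/len(F)**.5)
import sys
cv2.imwrite(sys.argv[1],cv2.resize(im[180:300,200:330,::-1],None,fx=5,fy=5,interpolation=cv2.INTER_CUBIC))
delta([.559,-.0025,.263],-.248)
E
python3 f.py pics/s14.png
```

```text
mean [-0.4395 -0.0981 -0.2805] sem [0.1125 0.098  0.1534]
t 17.68 p [ 0.5607 -0.0031  0.2092] rot [-3.1405  0.0185 -0.2468] tool d [-0.0028 -0.0002 -0.0538] turn 0.0012 dw [-0.0017  0.0006  0.0538] F [-1.0688 -0.4492  0.0412] gap 0.346
```

View pics/s14.png

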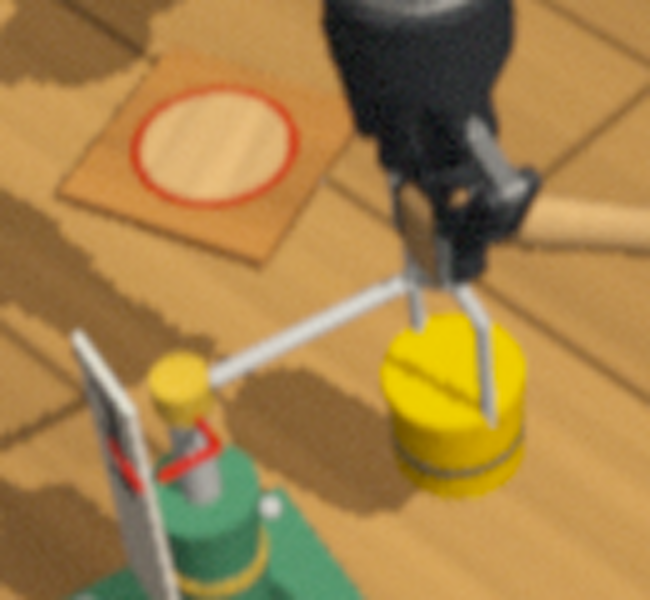

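step_arm(series=[[[-0.0002,0,0.0007],0],[[0,0,0.0007],0],[[0,0,0.0006],0],[[0,0,0],0],[[0,0,0],0],[[0,0,0],0]])

```text
clock: 18.18
eef_pos: [0.5606, -0.0031, 0.2071]
ee_rot: [-3.14, 0.018, -0.247]
force: [-0.0, 0.1, 0.3]
finger_gap: 0.346
```

```bash
python3 f.py pics/s15.png
```

```text
mean [-0.3088  0.156  -0.2091] sem [0.1234 0.0929 0.1517]
t 18.88 p [ 0.5606 -0.0031  0.2071] rot [-3.1404  0.0178 -0.2468] tool d [-0.0027 -0.0002 -0.0559] turn 0.0012 dw [-0.0016  0.0006  0.0559] F [-0.7687 -0.1903 -1.1383] gap 0.344
```

step_arm(series=[[[0,0,0.0006],0],[[0,0,0.0005],0],[[0,0,0],0],[[0,0,0],0],[[0,0,0],0]], force=20)

```text
clock: 19.3
eef_pos: [0.5607, -0.003, 0.2059]
ee_rot: [-3.14, 0.018, -0.247]
force: [-0.6, 0.1, 0.6]
finger_gap: 0.348
```

```bash
python3 f.py pics/s16.png
```

```text
mean [-0.313  -0.0632  0.0777] sem [0.1107 0.1076 0.1006]
t 20.0 p [ 0.5606 -0.0031  0.2059] rot [-3.1404  0.0176 -0.2469] tool d [-0.0027 -0.0002 -0.057 ] turn 0.0011 dw [-0.0016  0.0006  0.0571] F [-0.3108  0.6303 -0.5149] gap 0.35
```

View pics/s16.png

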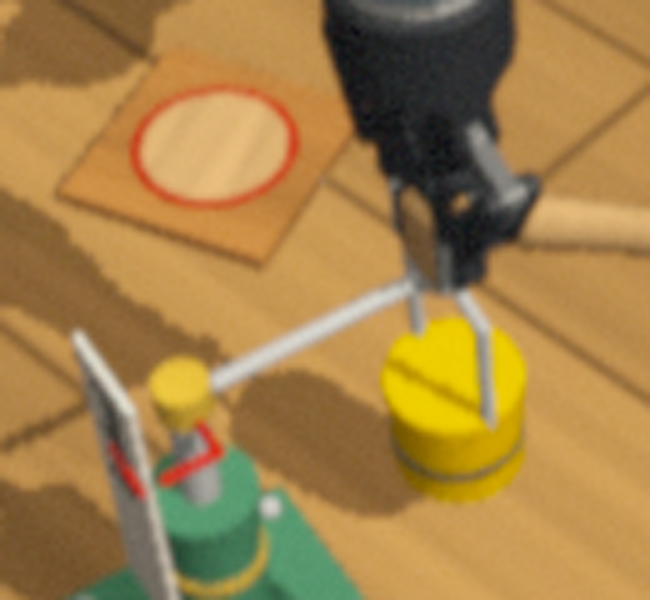

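Balanced (Fz ≈ 0). I'll loosen the fingers just slightly first, so the tin stays caged, and check it.

step_arm(series=[[[0,0,0],0],[[0,0,0],0],[[0,0,0],0],[[0,0,0],0]], jaw=0.2)

```text
clock: 20.33
eef_pos: [0.5607, -0.003, 0.2058]
ee_rot: [-3.14, 0.018, -0.247]
force: [0.7, -0.2, -1.1]
finger_gap: 0.403
```

```bash
python3 - <<'E'
from h import *
from bench import eyes
delta([.561,-.0032,.2455],-.248)
im=eyes.get_image('wrist')['img'][:,:,::-1]
cv2.imwrite("pics/w17.png",im)
im=eyes.get_image('scene')['img'][:,:,::-1]
cv2.imwrite("pics/s17.png",cv2.resize(im[180:300,200:330],None,fx=5,fy=5,interpolation=cv2.INTER_CUBIC))
delta([.561,-.0032,.2455],-.248)
E
```

```text
t 20.33 p [ 0.5607 -0.003   0.2058] rot [-3.1403  0.0176 -0.2469] tool d [-0.0004  0.     -0.0397] turn 0.0011 dw [ 0.0003 -0.0002  0.0397] F [ 0.6954 -0.1605 -1.147 ] gap 0.403
t 20.43 p [ 0.5607 -0.003   0.2059] rot [-3.1403  0.0176 -0.2468] tool d [-0.0004  0.0001 -0.0396] turn 0.0012 dw [ 0.0003 -0.0002  0.0396] F [ 0.0177 -0.1832 -0.0972] gap 0.4
```

View pics/w17.png

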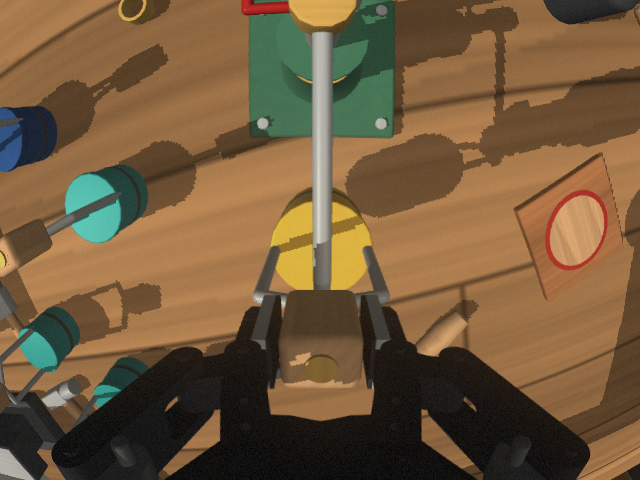

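View pics/s17.png

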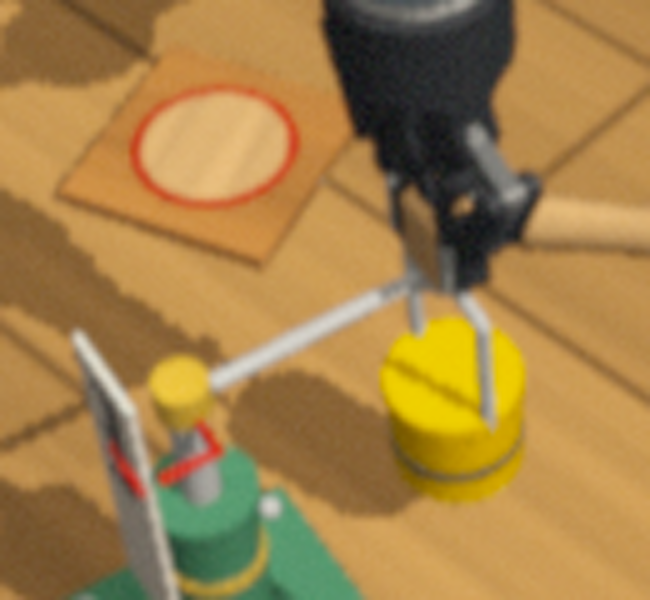

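step_arm(series=[[[0,0,0],0],[[0,0,0],0],[[0,0,0],0],[[0,0,0],0]], jaw=-0.3)

```text
clock: 20.77
eef_pos: [0.5607, -0.003, 0.2058]
ee_rot: [-3.14, 0.018, -0.247]
force: [0.0, 1.0, -0.1]
finger_gap: 0.647
```

```bash
python3 - <<'E'
from h import *
from bench import eyes
delta([.561,-.0032,.2455],-.248)
im=eyes.get_image('wrist')['img'][:,:,::-1]
cv2.imwrite("pics/w18.png",im)
im=eyes.get_image('scene')['img'][:,:,::-1]
cv2.imwrite("pics/s18.png",cv2.resize(im[180:300,200:330],None,fx=5,fy=5,interpolation=cv2.INTER_CUBIC))
delta([.561,-.0032,.2455],-.248)
E
```

```text
t 20.77 p [ 0.5607 -0.003   0.2058] rot [-3.1403  0.0176 -0.2468] tool d [-0.0004  0.0001 -0.0397] turn 0.0012 dw [ 0.0003 -0.0002  0.0397] F [ 0.0495  0.9981 -0.1312] gap 0.647
t 20.87 p [ 0.5607 -0.003   0.2058] rot [-3.1403  0.0176 -0.2469] tool d [-0.0004  0.     -0.0397] turn 0.0011 dw [ 0.0003 -0.0002  0.0397] F [-0.0263  0.2613 -0.3009] gap 0.647
```

View pics/w18.png

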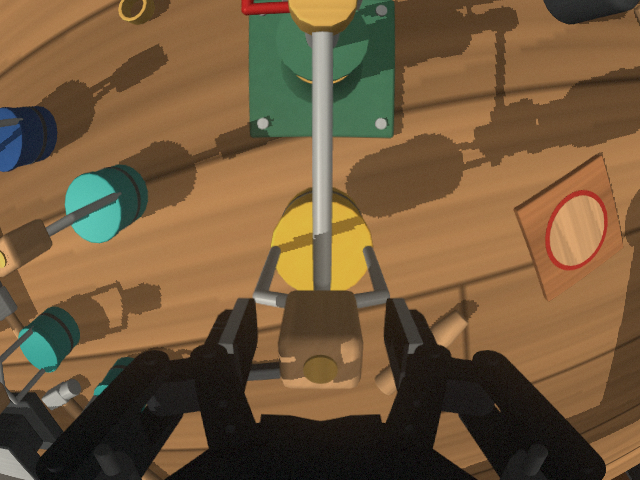

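View pics/s18.png

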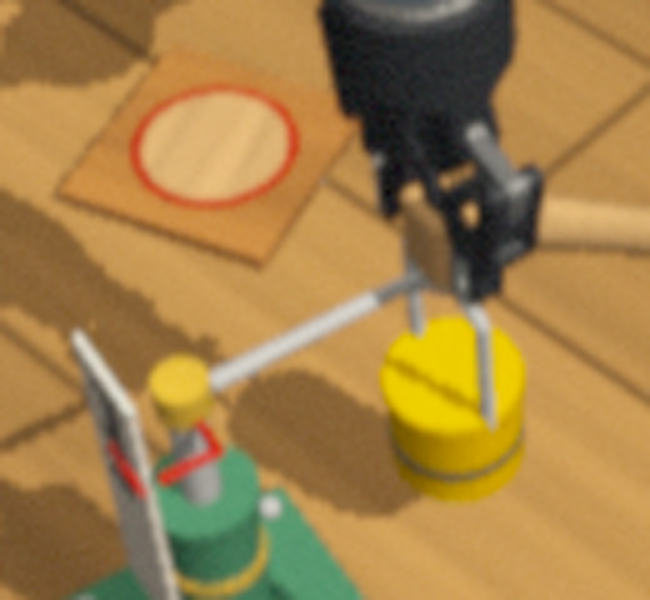

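step_arm(series=[[[0,0,0],0],[[0,0,0],0],[[0,0,0],0],[[0,0,0],0],[[0,0,0],0],[[0,0,0],0],[[0,0,0],0],[[0,0,0],0]])

```text
clock: 21.53
eef_pos: [0.5607, -0.003, 0.2058]
ee_rot: [-3.14, 0.018, -0.247]
force: [-0.7, 0.1, -0.3]
finger_gap: 0.651
```

step_arm(series=[[[0,0,0],0],[[0,0,0],0],[[0,0,0],0],[[0,0,0],0],[[0,0,0],0],[[0,0,0],0],[[0,0,0],0],[[0,0,0],0]])

```text
clock: 22.2
eef_pos: [0.5607, -0.003, 0.2058]
ee_rot: [-3.14, 0.018, -0.247]
force: [0.5, 0.5, 0.1]
finger_gap: 0.65
```

```bash
python3 - <<'E'
from h import *
from bench import eyes
ims=[eyes.get_image('scene')['img'][:,:,::-1] for _ in range(12)]
d=[cv2.absdiff(ims[0],i)[190:300,220:330].mean() for i in ims]; print(np.round(d,2))
im=ims[-1]
cv2.imwrite("pics/s19.png",cv2.resize(im[210:255,270:310],None,fx=13,fy=13,interpolation=cv2.INTER_CUBIC))
cv2.imwrite("pics/t19.png",cv2.resize(eyes.get_image('top')['img'][190:270,290:390,::-1],None,fx=6,fy=6,interpolation=cv2.INTER_CUBIC))
delta([.561,-.0032,.2455],-.248)
E
```

```text
[0.   1.8  1.8  1.81 1.78 1.8  1.8  1.78 1.81 1.81 1.82 1.79]
t 22.85 p [ 0.5607 -0.003   0.2058] rot [-3.1403  0.0176 -0.2468] tool d [-0.0004  0.0001 -0.0397] turn 0.0012 dw [ 0.0003 -0.0002  0.0397] F [-0.2306  0.2815 -0.389 ] gap 0.65
```

View pics/s19.png

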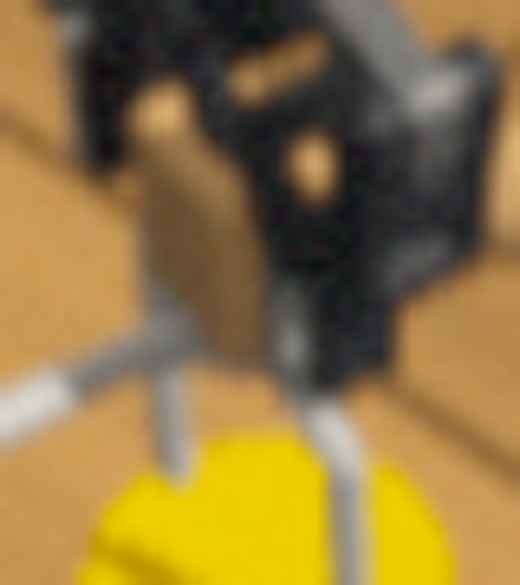

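View pics/t19.png

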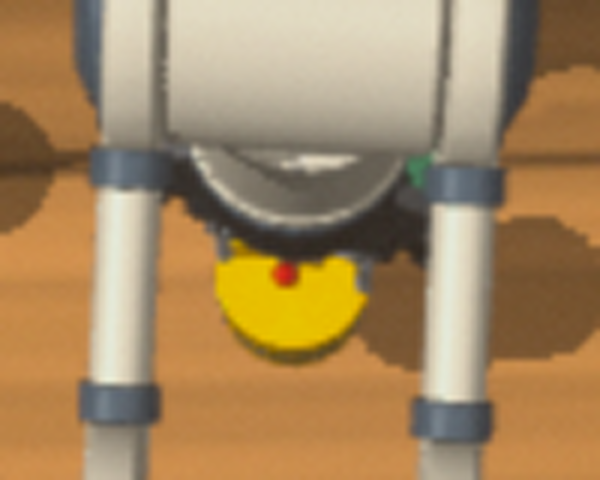

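It is hanging motionless; the frame differences are only noise. I'll finish the dwell.

step_arm(series=[[[0,0,0],0],[[0,0,0],0],[[0,0,0],0],[[0,0,0],0],[[0,0,0],0],[[0,0,0],0],[[0,0,0],0],[[0,0,0],0]])

```text
clock: 23.52
eef_pos: [0.5607, -0.003, 0.2058]
ee_rot: [-3.14, 0.018, -0.247]
force: [0.0, 0.7, 0.0]
finger_gap: 0.645
```

step_arm(series=[[[0,0,0],0],[[0,0,0],0],[[0,0,0],0],[[0,0,0],0],[[0,0,0],0],[[0,0,0],0],[[0,0,0],0],[[0,0,0],0]])

```text
clock: 24.18
eef_pos: [0.5607, -0.003, 0.2058]
ee_rot: [-3.14, 0.018, -0.247]
force: [0.1, 0.1, 0.7]
finger_gap: 0.651
```

step_arm(series=[[[0,0,0],0],[[0,0,0],0],[[0,0,0],0],[[0,0,0],0],[[0,0,0],0],[[0,0,0],0]])

```text
clock: 24.68
eef_pos: [0.5607, -0.003, 0.2059]
ee_rot: [-3.14, 0.018, -0.247]
force: [0.5, -0.2, -0.6]
finger_gap: 0.649
```

```bash
python3 - <<'E'
from h import *
from bench import eyes
delta([.561,-.0032,.2455],-.248)
im=eyes.get_image('wrist')['img'][:,:,::-1]
cv2.imwrite("pics/w20.png",im)
E
```

```text
t 24.68 p [ 0.5607 -0.003   0.2059] rot [-3.1403  0.0176 -0.2468] tool d [-0.0004  0.0001 -0.0396] turn 0.0012 dw [ 0.0003 -0.0002  0.0396] F [ 0.461  -0.2314 -0.6169] gap 0.649
```

View pics/w20.png

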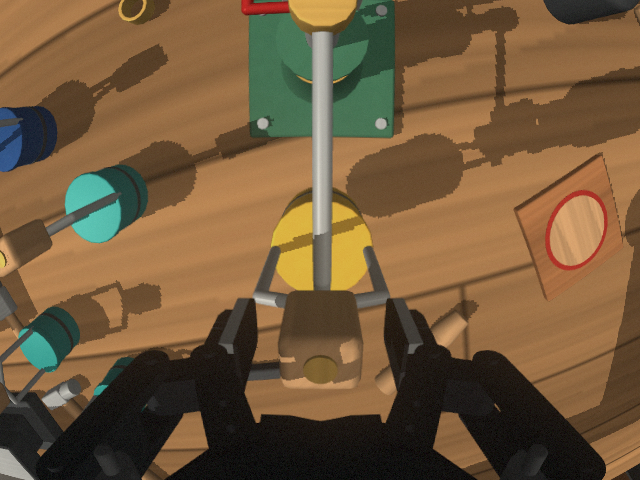

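step_arm(series=[[[0,0,0],0],[[0,0,0],0],[[0,0,0],0],[[0,0,0],0]], jaw=0.22, force=20)

```text
clock: 25.07
eef_pos: [0.5607, -0.003, 0.2058]
ee_rot: [-3.14, 0.018, -0.247]
force: [-0.5, -0.4, -0.4]
finger_gap: 0.39
```

step_arm(series=[[[0,0,0],0],[[0,0,0],0],[[0,0,0],0],[[0,0,0],0]], jaw=1, force=25)

```text
clock: 25.4
eef_pos: [0.5607, -0.003, 0.2059]
ee_rot: [-3.14, 0.018, -0.247]
force: [0.1, 0.8, 0.0]
finger_gap: 0.349
```

step_arm(series=[[[0,0,0],0],[[0,0,0],0],[[0,0,-0.0005],0],[[0,0,-0.0008],0],[[0,0,-0.001],0],[[0,0,-0.0012],0]], force=45)

```text
clock: 25.9
eef_pos: [0.5607, -0.0031, 0.2092]
ee_rot: [-3.14, 0.018, -0.247]
force: [-0.0, -0.0, 0.3]
finger_gap: 0.348
```

```bash
python3 g.py pics/s21.png
```

```text
[[-1.1893  0.4747 -0.883 ]
 [ 0.9006  0.0009 -0.1225]
 [-0.6284  0.2507  0.1899]]
t 26.05 p [ 0.5607 -0.0031  0.2093] rot [-3.1404  0.0179 -0.2469] tool d [-0.0028 -0.0002 -0.0536] turn 0.0011 dw [-0.0017  0.0006  0.0537] F [-0.6284  0.2507  0.1899] gap 0.344
```

View pics/s21.png

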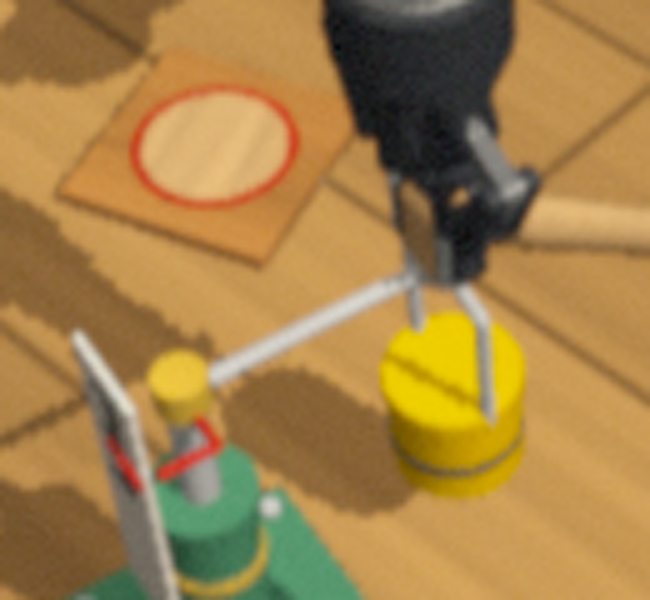

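step_arm(series=[[[0,0,-0.0015],0],[[0,0,-0.0018],0],[[0,0,-0.0018],0],[[0,0,-0.0018],0],[[0,0,-0.0018],0],[[0,0,-0.0018],0],[[0,0,-0.0018],0],[[0,0,-0.0018],0]])

```text
clock: 26.72
eef_pos: [0.5607, -0.0031, 0.2234]
ee_rot: [-3.141, 0.02, -0.247]
force: [0.4, 0.3, -1.5]
finger_gap: 0.341
```

step_arm(series=[[[0,0,-0.0018],0],[[0,0,-0.0018],0],[[0,0,-0.0018],0],[[0,0,-0.0018],0],[[0,0,-0.0015],0],[[0,0,-0.0012],0],[[0,0,-0.0012],0],[[0,0,-0.001],0]])

```text
clock: 27.38
eef_pos: [0.5607, -0.0031, 0.2356]
ee_rot: [-3.141, 0.022, -0.247]
force: [-0.2, 0.4, -3.1]
finger_gap: 0.345
```

step_arm(series=[[[0,0,-0.001],0],[[0,0,-0.001],0],[[0,0,-0.001],0],[[0,0,-0.001],0],[[0,0,-0.001],0],[[0,0,-0.0015],0],[[0,0,-0.0015],0],[[0,0,-0.0015],0]])

```text
clock: 28.05
eef_pos: [0.5606, -0.0032, 0.2451]
ee_rot: [-3.142, 0.024, -0.247]
force: [-0.4, -0.7, -2.5]
finger_gap: 0.345
```

```bash
python3 g.py pics/s22.png
```

```text
[[ 0.6627 -0.4606 -3.1366]
 [-0.3973 -0.1904 -2.9048]
 [ 0.2018 -0.0552 -2.5489]]
t 28.2 p [ 0.5607 -0.0032  0.2453] rot [-3.1414  0.0235 -0.2469] tool d [-0.0022 -0.0003 -0.0177] turn 0.0011 dw [-0.0017  0.0007  0.0177] F [ 0.2018 -0.0552 -2.5489] gap 0.345
```

View pics/s22.png

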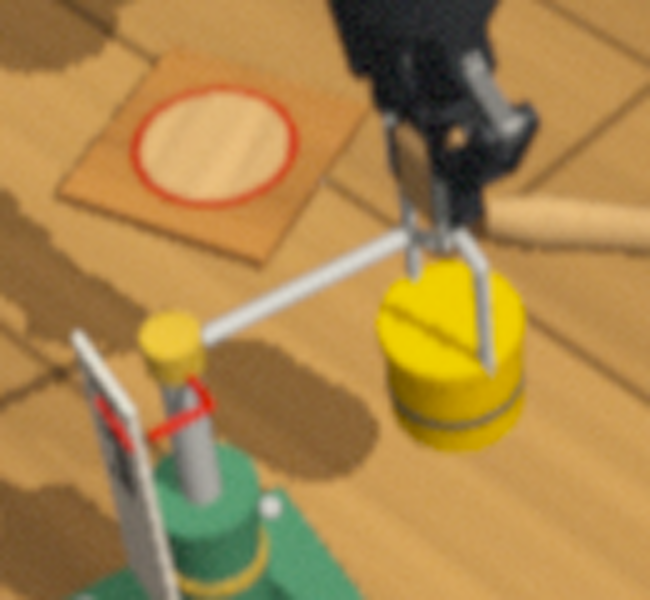

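step_arm(series=[[[0,0,-0.002],0],[[0,0,-0.003],0],[[0,0,-0.003],0],[[0,0,-0.003],0],[[0,0,-0.003],0],[[0,0,-0.002],0],[[0,0,-0.001],0],[[0,0,0],0]])

```text
clock: 28.87
eef_pos: [0.5612, -0.0033, 0.2644]
ee_rot: [-3.141, 0.023, -0.247]
force: [0.1, 0.4, -3.7]
finger_gap: 0.348
```

step_arm(series=[[[-0.004,0,0],0],[[-0.008,0,0],0],[[-0.012,0,0],0],[[-0.015,0,0],0],[[-0.018,0,0],0],[[-0.015,0,0],0],[[-0.008,0,0],0],[[-0.003,0,0],0]])

```text
clock: 29.53
eef_pos: [0.474, 0.0183, 0.2646]
ee_rot: [3.141, 0.026, -0.247]
force: [-0.5, 0.5, -3.7]
finger_gap: 0.349
```

```bash
python3 g.py pics/s23.png; python3 -c "
from h import *
delta([.4667,-.2795,.26],-.248)"
```

```text
[[ 1.7241  0.413  -3.0745]
 [ 0.0784  0.9768 -2.6818]
 [-0.7317  0.3887 -2.9029]]
t 29.68 p [0.4754 0.0179 0.2645] rot [ 3.1414  0.0258 -0.2475] tool d [ 0.086  -0.0007 -0.0007] turn 0.0005 dw [ 0.0836 -0.0204 -0.0015] F [-0.7317  0.3887 -2.9029] gap 0.346
t 29.68 p [0.4754 0.0179 0.2645] rot [ 3.1414  0.0258 -0.2475] tool d [0.0645 0.2905 0.0029] turn 0.0005 dw [-0.0087 -0.2974 -0.0045] F [-0.7317  0.3887 -2.9029] gap 0.346
```

View pics/s23.png

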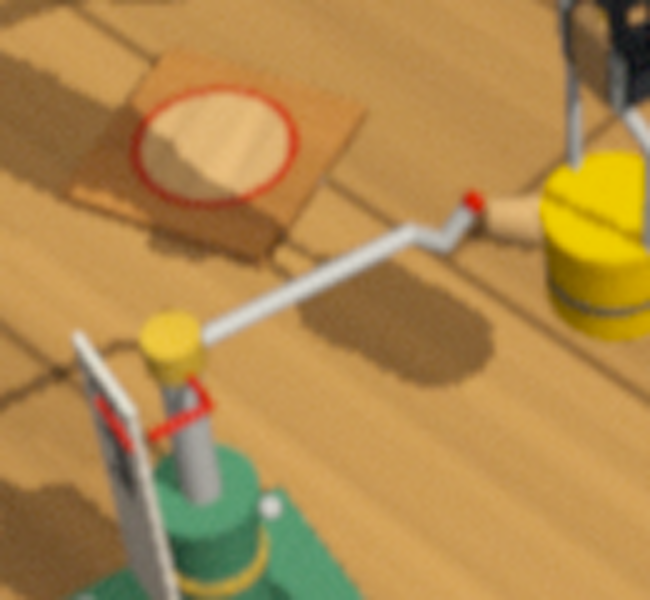

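step_arm(series=[[[0.002,0.009,0],0],[[0.004,0.018,0],0],[[0.0055,0.025,0],0],[[0.0065,0.03,0],0],[[0.0065,0.03,0],0],[[0.0065,0.03,0],0],[[0.0065,0.03,0],0],[[0.0065,0.03,0],0]])

```text
clock: 30.35
eef_pos: [0.4723, -0.1978, 0.2607]
ee_rot: [-3.141, 0.028, -0.238]
force: [0.5, -0.2, -2.6]
finger_gap: 0.347
```

step_arm(series=[[[0.0055,0.025,0],0],[[0.0045,0.02,0],0],[[0.003,0.012,0],0],[[0.001,0.005,0],0],[[0,0,0],0],[[0,0,0],0]])

```text
clock: 30.85
eef_pos: [0.4695, -0.2755, 0.2556]
ee_rot: [3.141, 0.034, -0.249]
force: [0.2, -0.3, -3.5]
finger_gap: 0.344
```

```bash
python3 -c "
from h import *
delta([.4667,-.2795,.18],-.248)
from bench import eyes
cv2.imwrite('pics/w24.png',eyes.get_image('wrist')['img'][:,:,::-1])
cv2.imwrite('pics/s24.png',cv2.resize(eyes.get_image('scene')['img'][110:250,180:340,::-1],None,fx=5,fy=4.2,interpolation=cv2.INTER_CUBIC))
"
```

```text
t 30.85 p [ 0.4695 -0.2755  0.2556] rot [ 3.1414  0.0341 -0.2494] tool d [0.0009 0.0046 0.0756] turn -0.0014 dw [-0.0028 -0.004  -0.0756] F [ 0.1505 -0.3421 -3.4748] gap 0.344
```

View pics/w24.png

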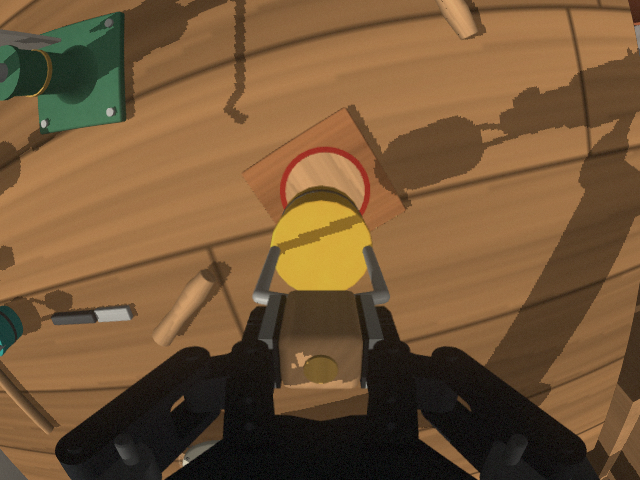

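```bash
python3 -c "
from h import *
p,r=[.4695,-.2755,.2556],[3.1414,.0341,-.2494]
im=cv2.imread('pics/w24.png')
for uv in ((281,190),(369,190),(325,148)): print(watz(uv,p,r,.012))
h=watz((281,190),p,r,.012);k=watz((369,190),p,r,.012)
for uv in ((243,173),(347,108),(409,206)): print('corner',watz(uv,p,r,.012))
A=watz((243,173),p,r,.012);B=watz((409,206),p,r,.012);print((A+B)/2, np.linalg.norm(A-B))
"
```

```text
[ 0.4808 -0.2358  0.012 ]
[ 0.458  -0.3258  0.012 ]
[ 0.5123 -0.2915  0.012 ]
corner [ 0.5091 -0.2017  0.012 ]
corner [ 0.547  -0.3232  0.012 ]
corner [ 0.4304 -0.3649  0.012 ]
[ 0.4698 -0.2833  0.012 ] 0.1811791141328834
```

step_arm(series=[[[0.0005,0.002,0.004],0],[[0.0005,0.002,0.008],0],[[0.0005,0.001,0.013],0],[[0.0005,0.001,0.016],0],[[0.0005,0,0.015],0],[[0.0005,0,0.01],0],[[0.0003,0,0.005],0],[[0,0,0],0]])

```text
clock: 31.62
eef_pos: [0.47, -0.276, 0.178]
ee_rot: [-3.141, 0.033, -0.24]
force: [-0.8, -0.0, -3.1]
finger_gap: 0.348
```

```bash
python3 -c "
from h import *
delta([.469,-.2815,.1575],-.248)
from bench import eyes
cv2.imwrite('pics/s25.png',cv2.resize(eyes.get_image('scene')['img'][110:250,180:340,::-1],None,fx=5,fy=4.2,interpolation=cv2.INTER_CUBIC))
delta([.469,-.2815,.1575],-.248)
"
```

```text
t 31.62 p [ 0.47  -0.276  0.178] rot [-3.141   0.0326 -0.2399] tool d [0.0011 0.0056 0.0205] turn 0.0081 dw [-0.001  -0.0055 -0.0205] F [-0.8143 -0.0289 -3.1412] gap 0.348
t 31.67 p [ 0.47   -0.276   0.1785] rot [-3.1411  0.0325 -0.24  ] tool d [0.001  0.0056 0.0209] turn 0.008 dw [-0.001  -0.0055 -0.021 ] F [-0.18    0.8673 -3.6796] gap 0.344
```

View pics/s25.png

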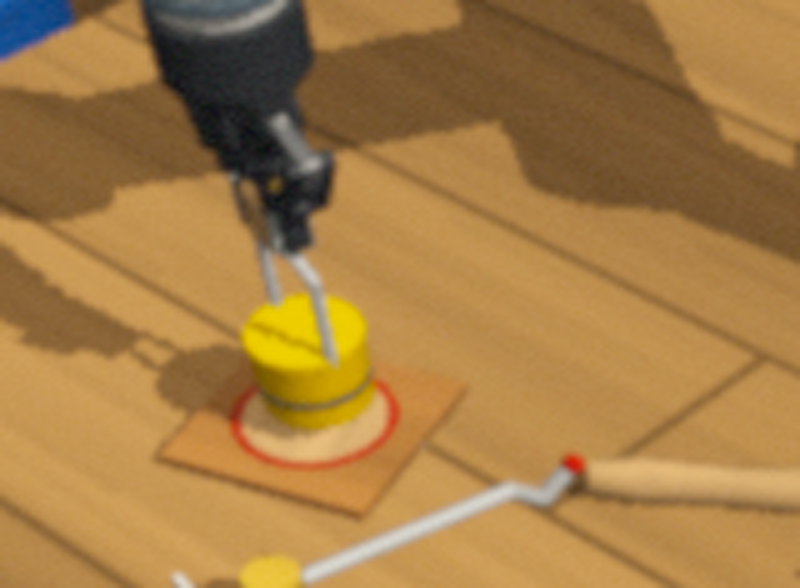

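step_arm(series=[[[0.0005,0.003,0.002],0.003],[[0.0005,0.003,0.003],0.003],[[0.0003,0,0.003],0],[[0,0,0.002],0],[[0,0,0.001],0],[[0,0,0],0]])

```text
clock: 32.17
eef_pos: [0.4706, -0.2837, 0.1698]
ee_rot: [3.14, 0.027, -0.247]
force: [0.5, -0.6, -2.7]
finger_gap: 0.348
```

```bash
python3 -c "
from h import *
delta([.469,-.2815,.1575],-.248)
from bench import eyes
cv2.imwrite('pics/s26.png',cv2.resize(eyes.get_image('scene')['img'][150:230,210:290,::-1],None,fx=7,fy=7,interpolation=cv2.INTER_CUBIC))
"
```

```text
t 32.17 p [ 0.4706 -0.2837  0.1698] rot [ 3.1398  0.0271 -0.2468] tool d [-0.0018 -0.0018  0.0124] turn 0.0012 dw [-0.0016  0.0022 -0.0123] F [ 0.473  -0.6252 -2.7064] gap 0.348
```

View pics/s26.png

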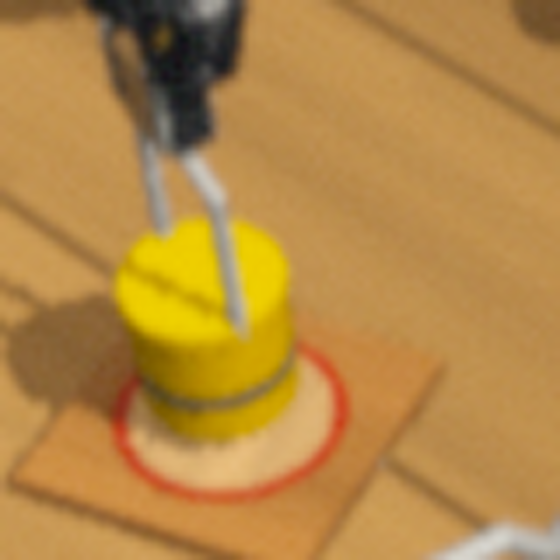

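step_arm(series=[[[-0.001,-0.001,0.001],0],[[-0.001,-0.001,0.0015],0],[[0,0,0.0015],0],[[0,0,0.0015],0],[[0,0,0.001],0],[[0,0,0.001],0],[[0,0,0],0]])

```text
clock: 32.8
eef_pos: [0.4691, -0.2808, 0.1625]
ee_rot: [3.139, 0.026, -0.246]
force: [0.2, -0.1, -3.5]
finger_gap: 0.344
```

```bash
python3 -c "
from h import *
delta([.469,-.2815,.1575],-.248)
from bench import eyes
cv2.imwrite('pics/s27.png',cv2.resize(eyes.get_image('scene')['img'][150:230,210:290,::-1],None,fx=7,fy=7,interpolation=cv2.INTER_CUBIC))
"
```

```text
t 32.8 p [ 0.4691 -0.2808  0.1625] rot [ 3.1395  0.0259 -0.2464] tool d [0.0002 0.0007 0.005 ] turn 0.0016 dw [-0.0001 -0.0007 -0.005 ] F [ 0.2377 -0.0618 -3.4642] gap 0.344
```

View pics/s27.png

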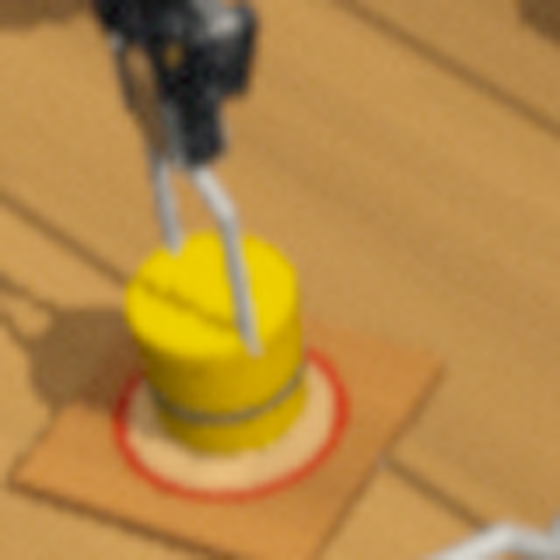

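step_arm(series=[[[0,0.0003,0.0008],0],[[0,0.0003,0.0008],0],[[0,0,0.0008],0],[[0,0,0.0008],0],[[0,0,0.0006],0],[[0,0,0],0],[[0,0,0],0]])

```text
clock: 33.43
eef_pos: [0.4689, -0.2816, 0.1584]
ee_rot: [3.139, 0.026, -0.247]
force: [0.5, 0.4, -3.4]
finger_gap: 0.343
```

```bash
python3 g.py pics/s28.png
```

```text
[[-0.3983  0.0128 -3.6573]
 [ 0.8566  0.3828 -3.5445]
 [ 0.2648  0.0775 -2.6346]]
t 33.58 p [ 0.4689 -0.2816  0.1585] rot [ 3.1393  0.0256 -0.2465] tool d [ 0.0166 -0.2924 -0.1056] turn 0.0015 dw [0.0901 0.2791 0.1045] F [ 0.2648  0.0775 -2.6346] gap 0.345
```

step_arm(series=[[[0,0,0.0006],0],[[0,0,0.0006],0],[[0,0,0.0006],0],[[0,0,0],0],[[0,0,0],0]])

```text
clock: 34.0
eef_pos: [0.469, -0.2817, 0.1572]
ee_rot: [3.139, 0.025, -0.246]
force: [-0.2, -0.3, -3.5]
finger_gap: 0.341
```

```bash
python3 g.py pics/s29.png
```

```text
[[ 0.299   0.0433 -3.0987]
 [-0.3599  0.1949 -3.7382]
 [ 0.3573  0.3721 -3.7026]]
t 34.15 p [ 0.469  -0.2817  0.1571] rot [ 3.139   0.0248 -0.2465] tool d [ 0.0165 -0.2924 -0.1071] turn 0.0015 dw [0.09   0.2792 0.1059] F [ 0.3573  0.3721 -3.7026] gap 0.345
```

step_arm(series=[[[0,0,0.0006],0],[[0,0,0.0006],0],[[0,0,0],0],[[0,0,0],0]])

```text
clock: 34.48
eef_pos: [0.4691, -0.2818, 0.157]
ee_rot: [3.139, 0.023, -0.246]
force: [-0.3, 0.6, -2.2]
finger_gap: 0.344
```

```bash
python3 g.py pics/s30.png
```

```text
[[ 0.529  -0.2187 -1.2505]
 [-0.4916 -0.5511 -1.928 ]
 [ 0.064  -0.9514 -2.5106]]
t 34.63 p [ 0.4691 -0.2818  0.1571] rot [ 3.1386  0.0235 -0.2465] tool d [ 0.0165 -0.2924 -0.1072] turn 0.0015 dw [0.0899 0.2793 0.1059] F [ 0.064  -0.9514 -2.5106] gap 0.346
```

step_arm(series=[[[0,0,0.0007],0],[[0,0,0.0006],0],[[0,0,0.0004],0],[[0,0,0],0]])

```text
clock: 34.97
eef_pos: [0.4691, -0.2818, 0.157]
ee_rot: [3.138, 0.022, -0.246]
force: [-0.8, -0.2, -1.9]
finger_gap: 0.348
```

```bash
python3 g.py pics/s31.png
```

```text
[[-1.278   0.9718 -0.6486]
 [-0.8865  0.8484  0.2814]
 [-1.3057  0.128   0.8179]]
t 35.12 p [ 0.4691 -0.2818  0.157 ] rot [ 3.1382  0.0222 -0.2465] tool d [ 0.0166 -0.2924 -0.1074] turn 0.0015 dw [0.0899 0.2793 0.106 ] F [-1.3057  0.128   0.8179] gap 0.341
```

View pics/s31.png

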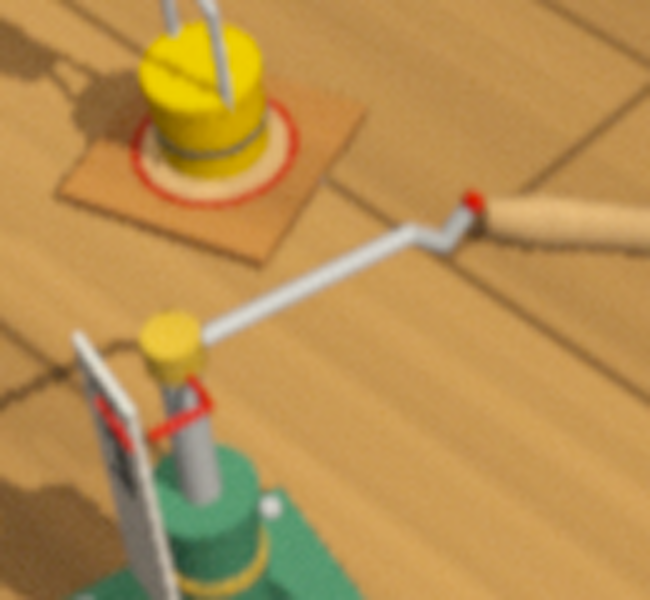

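step_arm(series=[[[0,0,0],0],[[0,0,0],0],[[0,0,0],0],[[0,0,0],0]], force=20)

```text
clock: 35.45
eef_pos: [0.4691, -0.2818, 0.157]
ee_rot: [3.138, 0.022, -0.246]
force: [-0.5, 1.1, -0.1]
finger_gap: 0.344
```

step_arm(series=[[[0,0,0],0],[[0,0,0],0],[[0,0,0],0],[[0,0,0],0]], jaw=0.2)

```text
clock: 35.78
eef_pos: [0.4698, -0.2823, 0.1572]
ee_rot: [3.137, 0.02, -0.247]
force: [0.4, 0.6, 0.6]
finger_gap: 0.398
```

step_arm(series=[[[0,0,0],0],[[0,0,0],0],[[0,0,0],0],[[0,0,0],0]], jaw=-0.3)

```text
clock: 36.12
eef_pos: [0.47, -0.2825, 0.1573]
ee_rot: [3.137, 0.019, -0.247]
force: [-0.3, 0.3, 0.0]
finger_gap: 0.65
```

```bash
python3 -c "
from h import *
delta([.469,-.2815,.1575],-.248)
from bench import eyes
cv2.imwrite('pics/w32.png',eyes.get_image('wrist')['img'][:,:,::-1])
cv2.imwrite('pics/s32.png',cv2.resize(eyes.get_image('scene')['img'][130:230,200:300,::-1],None,fx=6,fy=6,interpolation=cv2.INTER_CUBIC))
"
```

```text
t 36.12 p [ 0.47   -0.2825  0.1573] rot [ 3.137   0.0195 -0.2465] tool d [-0.0012 -0.0007 -0.0002] turn 0.0015 dw [-0.001   0.001   0.0002] F [-0.307   0.3363  0.0281] gap 0.65
```

View pics/s32.png

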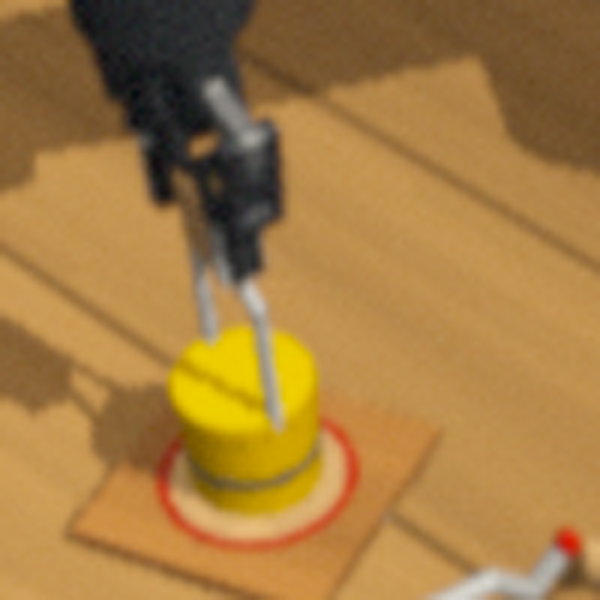

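View pics/w32.png

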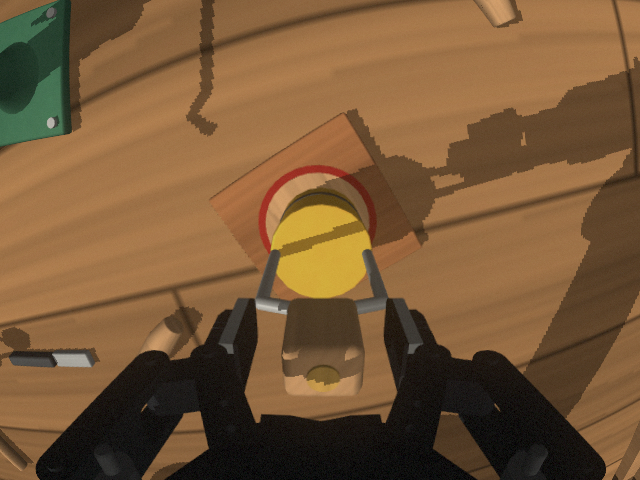

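Released and standing. Now straight up, then check from clear.

step_arm(series=[[[0,0,-0.004],0],[[0,0,-0.008],0],[[0,0,-0.015],0],[[0,0,-0.025],0],[[0,0,-0.03],0],[[0,0,-0.03],0],[[0,0,-0.02],0],[[0,0,-0.01],0]])

```text
clock: 36.88
eef_pos: [0.4714, -0.2815, 0.3048]
ee_rot: [3.139, 0.026, -0.247]
force: [-0.2, 0.0, 0.3]
finger_gap: 0.654
```

step_arm(series=[[[-0.03,0.02,0],0],[[-0.03,0.03,0],0],[[-0.02,0.03,0],0],[[0,0.03,0],0],[[0,0.02,0],0],[[0,0.01,0],0],[[0,0,0],0],[[0,0,0],0]])

```text
clock: 37.55
eef_pos: [0.3573, -0.4014, 0.3195]
ee_rot: [3.132, 0.013, -0.243]
force: [0.6, 0.2, -0.4]
finger_gap: 0.651
```

```bash
python3 - <<'E'
from h import *
from bench import eyes
delta([.4667,-.28,.3],-.248)
s=eyes.get_image('scene')['img'][:,:,::-1];t=eyes.get_image('top')['img'][:,:,::-1]
cv2.imwrite('pics/s33.png',cv2.resize(s[130:230,200:300],None,fx=6,fy=6,interpolation=cv2.INTER_CUBIC))
cv2.imwrite('pics/t33.png',cv2.resize(t[215:315,385:510],None,fx=6,fy=6,interpolation=cv2.INTER_CUBIC))
cv2.imwrite('pics/t33f.png',t)
E
```

```text
t 37.55 p [ 0.3573 -0.4014  0.3195] rot [ 3.1322  0.0126 -0.2426] tool d [ 0.0773 -0.1443  0.0172] turn 0.0054 dw [ 0.1094  0.1214 -0.0195] F [ 0.5928  0.1886 -0.3657] gap 0.651
```

View pics/s33.png

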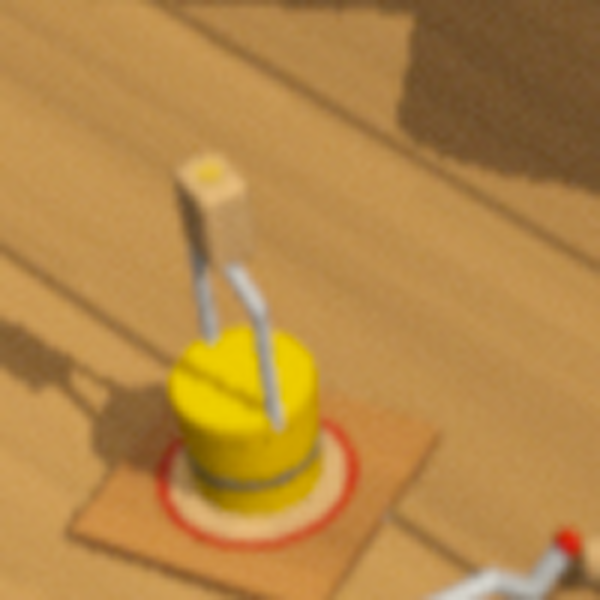

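View pics/t33.png

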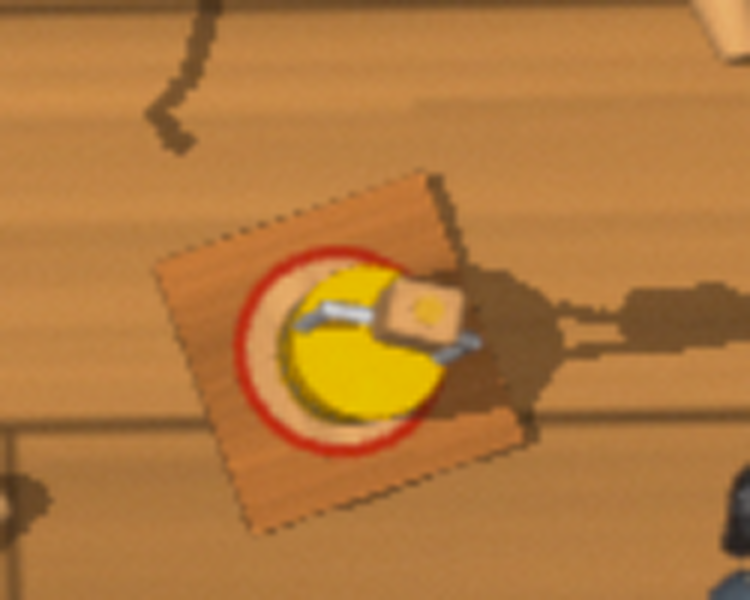

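View pics/t33f.png

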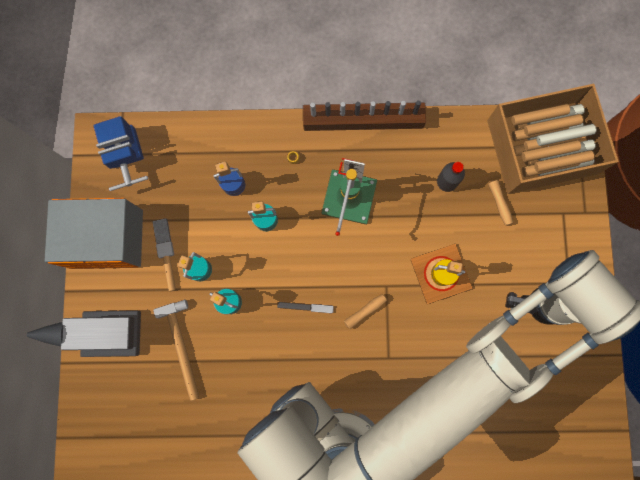

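```bash
python3 - <<'E'
from h import *
g=cr(200,130,6,210,173),cr(385,215,6,428,310)
print("griptop",tri(*g),atz("top",g[1],.194),atz("scene",g[0],.194))
print("lid centre top",atz("top",cr(385,215,6,370,342),.074)," (approx)","scene",atz("scene",cr(200,130,6,244,380),.074))
print("ring",atz("top",cr(385,215,6,340,351),.012),"scene",atz("scene",cr(200,130,6,258,481),.012))
E
```

```text
griptop (array([ 0.4644, -0.2815,  0.1947]), np.float64(0.0009902098225488512)) [ 0.4648 -0.282   0.194 ] [ 0.4637 -0.2817  0.194 ]
lid centre top [ 0.4646 -0.2812  0.074 ]  (approx) scene [ 0.4657 -0.2787  0.074 ]
ring [ 0.4671 -0.2794  0.012 ] scene [ 0.4695 -0.2755  0.012 ]
```

```bash
python3 -c "
from bench import bot
print(bot.read_state()['clock']); print(bot.hand_in())"
```

```text
37.65
the job is handed in; nothing more can be done
None
```

I weighed the yellow tin on the sprung hook, set it on the wooden pad and handed the job in at 37.65 s.

- **Hanging it:** The first lowering met the hook early, with the bar about 2 mm short of the V. I lifted it off slowly, corrected that and lowered again. By then the hook was down about 33 mm. I eased the weight on until the vertical force on the gripper averaged 0.08 N.
- **Weighing:** I let go in two stages, with no visible jump. It hung clear of the fingers, which stayed open around it without touching, for about 4 s. Camera frames over 0.6 s of that showed only noise. The weight came out at about 3.6 N (0.37 kg).
- **Lifting off and setting down:** I gripped it again, lifted it off at about 2 cm/s and lowered it onto the pad by feel.

**Last checks:** The tin stands upright, with the grip top measured at 194.7 mm against an expected 194 mm. It is about 3 mm off the pad's centre by the top camera and 4–5 mm by the scene camera. In the last top view the bystanders look unmoved, the hook looks empty, and the gripper is clear of everything.

**Unresolved:**
- I measured the bar about 6–8 mm above the bottom of the V while it hung. I think the grip block's lower edges were resting in the V, rather than the bar touching the bottom.
- The tool drifted 1–2 degrees out of vertical during the carry. The tin settled upright on release.
- I never measured hook speed directly. My moves while in contact were commanded at no more than about 2 cm/s.

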